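# Pack out the short-stroke clamp and hold the probe block tight

## Task

The aluminium probe block stands against the end stop of the clamping bed, but the sliding jaw's stroke is too short to reach it. One spacer already stands before the block. Stand more of them from the plywood rack upright and squarely in line on the bed between it and the jaw, one after another, until pushing the jaw shut clearly presses its sprung nose in against the stack (feel for it; one or two more are needed, and if the nose hardly gives, add another), then keep pushing: finish while holding the jaw so, with the stack and block squeezed against the stop. Leave unused spacers standing on the rack, and do not push the other things on the table about.

Things in the scene. Friction and masses are not known exactly. Their poses are not given: they have to be found in the camera images.
- bed: fixed dark steel clamping bed, 340 long x 100 wide x 20 mm high; origin at the centre of its underside (on the table); its x axis runs along its length from the jaw to the end stop, z up; its top face is 20 mm above the table
- jaw (a joint): sliding jaw of the clamp: 0 = fully open, 0.050 m = end of its stroke (hard stop); grows as it moves along the bed's +x towards the stop. Slides with about 1.5 N friction and stays where left unless the nose spring pushes it back. Carriage 60 x 60 mm, 30 mm high on the bed, with the post on top
- jaw_post (a point): the square steel post on top of the jaw, 20 x 20 mm, sides along the bed's axes, from 50 to 105 mm above the table; this point is on its axis, 85 mm above the table; x axis as the bed's. Grasp it from above to slide the jaw either way. Fully open it lies at x = -0.110 in the bed's frame
- nose (a joint): the sprung nose of the jaw: 0 = sprung out (free), 0.025 m = pressed fully in. It starts to give at about 5 N and needs 0.6 N more for each further mm
- nose_face (a point): centre of the flat front face of the sprung nose (40 mm wide, from 24 to 52 mm above the table), looking along the bed's +x; when the nose is free it is 75 mm ahead (+x) of the post's axis. x axis as the bed's
- stop_face (a point): centre of the face of the fixed end stop (80 mm wide, 50 mm high, 25 mm thick, on the bed) that looks to the jaw; its x axis is the bed's +x, pointing into the stop; 25 mm above the bed's top. Where along the bed it is bolted varies
- block_center (a point): centre of the loose aluminium probe block, 50 x 50 mm, 45 mm high, 300 g, with four dark probe holes in its top, standing on the bed about 1 mm from the stop; axes as the bed's
- rack: fixed plywood board, 180 x 100 x 8 mm; origin at the centre of its underside; x along its length. Spacers 1 to 3 stand on it in a row along x, about 45 mm apart
- spacer1_center (a point): centre of a loose aluminium spacer, standing upright: 20 mm thick (its x), 50 mm wide (its y), 40 mm high (its z), about 110 g; all four alike. Starts on the 8 mm thick rack, centre 28 mm above the table; standing on the bed its centre is 40 mm above the table. It goes into the gap with its thickness along the bed's length
- spacer2_center (a point): centre of a loose aluminium spacer, standing upright: 20 mm thick (its x), 50 mm wide (its y), 40 mm high (its z), about 110 g; all four alike. Starts on the 8 mm thick rack, centre 28 mm above the table; standing on the bed its centre is 40 mm above the table. It goes into the gap with its thickness along the bed's length
- spacer3_center (a point): centre of a loose aluminium spacer, standing upright: 20 mm thick (its x), 50 mm wide (its y), 40 mm high (its z), about 110 g; all four alike. Starts on the 8 mm thick rack, centre 28 mm above the table; standing on the bed its centre is 40 mm above the table. It goes into the gap with its thickness along the bed's length
- spacer4_center (a point): centre of a loose aluminium spacer, standing upright: 20 mm thick (its x), 50 mm wide (its y), 40 mm high (its z), about 110 g; all four alike. This one already stands on the bed in the gap, square, about 1 mm from the block, and stays there; standing on the bed its centre is 40 mm above the table. It goes into the gap with its thickness along the bed's length
- screwdriver: screwdriver, lying; bystander, leave alone; origin at its underside
- cleaner: small white bottle, 52 mm wide, 110 mm tall; bystander, leave alone; origin at its underside
- meter: grey hand-held meter, 150 x 75 x 30 mm; bystander, leave alone; origin at its underside
- probe: temperature probe with black handle, 240 mm long, lying; bystander, leave alone; origin at its underside
- mug: white mug, 76 mm wide, 90 mm tall; bystander, leave alone; origin at its underside
- collar: steel ring, 44 mm across, 20 mm high; bystander, leave alone; origin at its underside
- sample: terracotta-coloured ceramic piece, 30 x 60 x 25 mm; bystander, leave alone; origin at its underside
Not all that is in view belongs to the job. Of the things that look like the rack, take the one that is nearest to the robot's base at the start.

How it is judged (in metres and radians):
At the end, for the whole second after the job is handed in: Robot holds the jaw at rest (>2 N); nose in >1.5 mm; nose on spacer, spacer on block, block on stop each >2.5 N; block upright at the stop; every spacer either upright on the rack, or in the gap on the bed: within 18 mm of the centre line, 0.12 rad of upright and 0.2 rad of square (value of joint nose above 0.0015 m and (contact force between nose and spacer1 above 2.5 N or contact force between nose and spacer2 above 2.5 N or contact force between nose and spacer3 above 2.5 N or contact force between nose and spacer4 above 2.5 N) and (contact force between block and spacer1 above 2.5 N or contact force between block and spacer2 above 2.5 N or contact force between block and spacer3 above 2.5 N or contact force between block and spacer4 above 2.5 N) and contact force between block and stop above 2.5 N and contact force between any of the fingers, the arm and jaw above 2 N and velocity of joint jaw between -0.01 and 0.01 m/s and angle between block_center's own z axis and vertical below 0.1 rad and distance between block_center and stop_face below 0.045 m and ((x of spacer1_center in the frame of nose_face above 0.004 m and x of spacer1_center in the frame of stop_face below -0.05 m and y of spacer1_center in the frame of bed between -0.018 and 0.018 m and z of spacer1_center in the frame of bed between 0.036 and 0.045 m and angle between spacer1_center's own z axis and vertical below 0.12 rad and angle between the x axis of spacer1_center and the x axis of bed, either way round below 0.2 rad) or (x of spacer1_center in the frame of rack between -0.1 and 0.1 m and y of spacer1_center in the frame of rack between -0.06 and 0.06 m and height (world z) of spacer1_center between 0.024 and 0.034 m and angle between spacer1_center's own z axis and vertical below 0.12 rad)) and ((x of spacer2_center in the frame of nose_face above 0.004 m and x of spacer2_center in the frame of stop_face below -0.05 m and y of spacer2_center in the frame of bed between -0.018 and 0.018 m and z of spacer2_center in the frame of bed between 0.036 and 0.045 m and angle between spacer2_center's own z axis and vertical below 0.12 rad and angle between the x axis of spacer2_center and the x axis of bed, either way round below 0.2 rad) or (x of spacer2_center in the frame of rack between -0.1 and 0.1 m and y of spacer2_center in the frame of rack between -0.06 and 0.06 m and height (world z) of spacer2_center between 0.024 and 0.034 m and angle between spacer2_center's own z axis and vertical below 0.12 rad)) and ((x of spacer3_center in the frame of nose_face above 0.004 m and x of spacer3_center in the frame of stop_face below -0.05 m and y of spacer3_center in the frame of bed between -0.018 and 0.018 m and z of spacer3_center in the frame of bed between 0.036 and 0.045 m and angle between spacer3_center's own z axis and vertical below 0.12 rad and angle between the x axis of spacer3_center and the x axis of bed, either way round below 0.2 rad) or (x of spacer3_center in the frame of rack between -0.1 and 0.1 m and y of spacer3_center in the frame of rack between -0.06 and 0.06 m and height (world z) of spacer3_center between 0.024 and 0.034 m and angle between spacer3_center's own z axis and vertical below 0.12 rad)) and ((x of spacer4_center in the frame of nose_face above 0.004 m and x of spacer4_center in the frame of stop_face below -0.05 m and y of spacer4_center in the frame of bed between -0.018 and 0.018 m and z of spacer4_center in the frame of bed between 0.036 and 0.045 m and angle between spacer4_center's own z axis and vertical below 0.12 rad and angle between the x axis of spacer4_center and the x axis of bed, either way round below 0.2 rad) or (x of spacer4_center in the frame of rack between -0.1 and 0.1 m and y of spacer4_center in the frame of rack between -0.06 and 0.06 m and height (world z) of spacer4_center between 0.024 and 0.034 m and angle between spacer4_center's own z axis and vertical below 0.12 rad))); the arm keeps its last pose, push and grip.
It fails at once if one of the bystanders is pushed more than 30 mm from its place (distance of any of screwdriver, cleaner, meter, probe, mug, collar, sample from where it was at the start of the episode above 0.03 m).
It also fails if it takes over 72 s, if anything falls off the work surface, if the arm or the gripper's body presses on something with over 40 N, if the wrist force passes 120 N, or if a joint passes its speed limit or range.

## Robot

A 6-joint arm with a two-finger parallel gripper is mounted at the origin on the work surface. World frame = base frame: x ahead of the robot, y to its left, z up, the work surface at z = 0. Lengths are in mm, angles in rad, forces in N, time in s.
With the tool pointing down it reaches from about 375 to 825 mm from the base axis. Payload 5.5 kg.
Tool frame: the origin (TCP) lies midway between the tips of the shut fingers; the grasp point (between the pads) lies 19 mm behind it (arm.grip_depth is the distance from the TCP to the grasp point, in mm); y points along the fingers, x is the direction in which the jaws open and shut, and the axes are right-handed (so a half turn about y gives the same grasp; the last joint's range is limited). The gripper opens to 85 mm and grips with 20 to 120 N. Pads are 22 mm wide; open, the fingers measure 114 mm over their backs; the gripper's body (76 mm by 85 mm) begins 54 mm behind the grasp point. The pads swing forward as they close: fully open they stand 13 mm farther back than shut.
Start: joints at [-1.18, 0.314, -0.047, 1.21, 0, 1.571], TCP at [228.553, -554.76, 231.299] pointing down, gripper open.
Joint ranges: [-2.67, 2.67], [-0.69, 1.73], [-1.03, 1.25], [-2.08, 2.16], [-1.42, 1.45], [-3.14, 3.14]. Speed limits (rad/s): [2.39, 2.39, 3.01, 3.14, 3.14, 3.14].

## Interface

Orientations are given as a unit quaternion [x, y, z, w].
In Python, from plant import arm gives the robot as it stands.
- The arm moves only by the tool send_rows, never from a script. Its argument "plan" is a list of rows, each an object of numbers: "claw": the opening, from 0 (shut) to 1 (fully open); "dx", "dy", "dz": the shift along the tool's x, y, z in cm; "roll": the turn about the tool's y in degrees. In form: [{"claw": .., "dx": .., "dy": .., "dz": .., "roll": ..}, ...]. A call has exactly 10 rows; each row is the pose to reach, as a shift and turn from the pose commanded when the call began, along the tool's axes at that moment; what a row does not reach only later rows make up. A row lasts 1/12 s, in which the tool goes at most 41.7 mm and 7.16 degrees, less where a joint would pass 70% of its speed; a pose out of reach is approached as far as the arm can. A call with a gripper value outside its range is refused whole. The fingers move at their own pace and stop on an object; the grip force is fixed at half the most. Time passes only in rows, so rows that repeat a pose let the fingers close, or fill a call up. It gives the time, the measured TCP pose, the force and the opening at its end, in the units of the state.
- arm.state(): the state, without advancing time (a new reading comes with each control period).
- arm.capture(name): name is "side" or "top"; returns a dict with "frame" (420x560x3 uint8, blue, green, red), "camera_matrix" (3x3 intrinsics, pixels), "extrinsics" (4x4, takes a point from camera to world coordinates). Camera axes: x right, y up, looking along -z (the intrinsics and any distortion apply to the point x, -y, -z); pixel columns grow to the right and rows downward; lengths in mm; the calibration is good to about 2 mm. A picture is of the moment at which its call begins. There is no depth.
- arm.sign_off(): hands the job in, once; it reports no verdict.
Trained networks look in a picture, given as the dict that the camera call returned (one of the last four; its "shot" number tells which), for a name from the list of things; names that differ only in an ending like _2 or _b are one class to them, and where a whole thing is asked for, a point or a joint stands for the part that bears it (a point fixed in the world has none). Each returns a list of dicts, best first, with "score" (0 to 1); they miss things now and then, are a little off and sometimes report something else, mostly with a low value. They report only what shows in the picture. A call takes as long as a camera call. They do not tell look-alikes from the thing itself.
- arm.recognise(picture, target): "point" ([x, y, z] in mm, in the coordinates of the camera as it stood for that picture, good to about 4 mm: the middle of the surface that is visible of it).
- arm.spot_point(picture, target): "point" ([x, y, z] in mm, in the coordinates of the camera as it stood for that picture, good to about 4 mm: a listed point, or the origin of a listed thing).
The state is a dict: "time": time; "joint_pos": joint angles; "dq": joint speeds; "tau": joint torques, N m; "tcp_pos": TCP position; "tcp_rot": TCP orientation; "wrist_force": force on the tool from outside, world axes, zero at the start; "torque": the same for the moment, N m; "gripper_width": opening from 0.0 (shut) to 1.0 (fully open).
Only numpy, scipy, OpenCV 4.12 (cv2) and the standard library are available. Lean on these libraries where they do the work, as an engineer would, in place of code of your own. Each camera call takes 0.05 s, during which the arm holds its last target.

## Working session

There is one attempt and no reset: what is moved stays moved. The work goes in short steps, Python scripts to look and compute and a tool call to move; the robot and the scene stay as the last step left them, time stands still between calls to the robot, and variables do not carry over. Pictures are saved under pics/ and viewed, and the job is handed in when it is done.

Besides the shell and the picture viewer there is one more tool, called after "Emit:" as name([rows], argument=value, ...), one row to a line, values as JSON. send_rows: Moves the arm, as the interface text tells. Its arguments: {"type":"object","properties":{"plan":{"type":"array"}},"required":["plan"]}

```bash
ls; mkdir -p pics; python3 - <<'E'
from plant import arm
import cv2
print(arm.state()); print([a for a in dir(arm) if a[0]!='_'], arm.grip_depth)
for n in ['top','side']:
    p=arm.capture(n); cv2.imwrite(f'pics/{n}0.png',p['frame']); print(n,p['camera_matrix'],p['extrinsics'],[k for k in p if k!='frame'])
E
```

```text
pics
{'time': 0.0, 'joint_pos': array([-1.17998443e+00,  3.14231331e-01, -4.81070395e-02,  1.21021347e+00,
       -2.43451928e-05,  1.57075387e+00]), 'dq': array([-0.00046358, -0.0006748 ,  0.00013456, -0.0010019 ,  0.0004533 ,
        0.00097032]), 'tau': array([ 4.26134080e-03, -5.39596581e+01,  3.39744508e+01,  1.91527797e-02,
        3.35106033e-04,  1.08403108e-05]), 'tcp_pos': array([ 228.32697464, -554.2070347 ,  230.41914293]), 'tcp_rot': array([-0.58723681,  0.39390997, -0.39286893,  0.58791315]), 'wrist_force': array([-0.5896021 , -1.45091613, -0.1365495 ]), 'torque': array([0.01414337, 0.02316335, 0.02619895]), 'gripper_width': 1.0033912974598864}
['Unreachable', 'capture', 'grip_depth', 'recognise', 'sign_off', 'spot_point', 'state'] 18.700000000000003
top [[435.1317136    0.         275.9342976 ]
 [  0.         435.1317136  204.42085315]
 [  0.           0.           1.        ]] [[ 3.01728925e-03  9.97412844e-01 -7.18228047e-02  4.56601092e+02]
 [-9.99842416e-01  4.26551253e-03  1.72321759e-02 -8.02733137e+01]
 [ 1.74939546e-02  7.17594922e-02  9.97268538e-01  1.31542871e+03]
 [ 0.00000000e+00  0.00000000e+00  0.00000000e+00  1.00000000e+00]] ['camera_matrix', 'extrinsics', 'shot']
side [[507.59811666   0.         286.04760425]
 [  0.         507.59811666 210.25984754]
 [  0.           0.           1.        ]] [[ 8.75859708e-01  3.11248614e-01 -3.68773742e-01 -6.08283646e+01]
 [-4.82087233e-01  5.98383980e-01 -6.39944148e-01 -1.11021790e+03]
 [ 2.14865708e-02  7.38282408e-01  6.74149400e-01  1.13223219e+03]
 [ 0.00000000e+00  0.00000000e+00  0.00000000e+00  1.00000000e+00]] ['camera_matrix', 'extrinsics', 'shot']
```

View pics/top0.png

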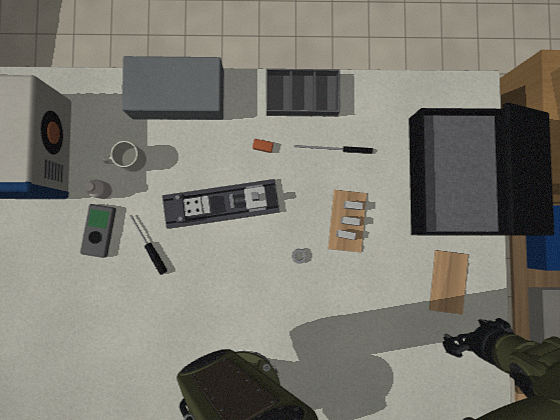

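View pics/side0.png

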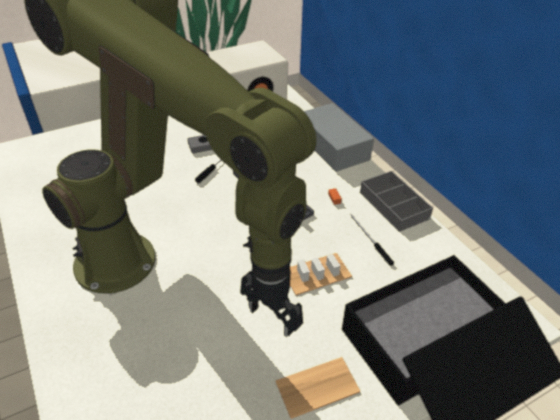

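```bash
cat > h.py <<'E'
from plant import arm
import cv2, numpy as np
def ray(p,u,v,z):
    K=p['camera_matrix'];E=p['extrinsics']
    d=np.array([(u-K[0,2])/K[0,0],-(v-K[1,2])/K[1,1],-1.]); d=E[:3,:3]@d; o=E[:3,3]
    return o+d*(z-o[2])/d[2]
def proj(p,X):
    K=p['camera_matrix'];E=p['extrinsics']
    c=(np.atleast_2d(X)-E[:3,3])@E[:3,:3]
    return np.c_[K[0,0]*c[:,0]/-c[:,2]+K[0,2], -K[1,1]*c[:,1]/-c[:,2]+K[1,2]]
def w(p,pt): return p['extrinsics'][:3,:3]@np.array(pt)+p['extrinsics'][:3,3]
def crop(p,name,u0,v0,u1,v1,s,pts=()):
    im=cv2.resize(p['frame'][v0:v1,u0:u1],None,fx=s,fy=s,interpolation=cv2.INTER_CUBIC)
    for q in pts: cv2.circle(im,(int((q[0]-u0+.5)*s),int((q[1]-v0+.5)*s)),2,(0,0,255),-1)
    cv2.imwrite('pics/'+name,im)
E
python3 - <<'E'
from h import *
for cam in ['top']:
    p=arm.capture(cam)
    crop(p,'t_bed.png',150,165,310,240,5); crop(p,'t_rack.png',310,170,480,320,4)
    for t in ['bed','jaw_post','nose_face','stop_face','block_center','rack','spacer1_center','spacer4_center']:
        for r in arm.spot_point(p,t)[:5]:
            X=w(p,r['point']); print(cam,t,round(r['score'],2),X.round(1),proj(p,X).round(1), round(np.hypot(*X[:2])))
E
```

```text
top bed 0.6 [ 397.5 -178.6    3.1] [[301.  255.6]] 436
top bed 0.58 [552.6  58.1  -1.5] [[222.7 203.8]] 556
top jaw_post 0.63 [548.3 106.1  39.6] [[204.9 204.2]] 558
top jaw_post 0.61 [571.2 -40.   86.3] [[254.3 195.1]] 573
top nose_face 0.42 [557.6  34.2  33.1] [[229.6 201.3]] 559
top stop_face 0.63 [536.1 163.9  47.3] [[184.5 208.1]] 561
top stop_face 0.41 [557.9  34.5  35.7] [[229.5 201.1]] 559
top block_center 0.74 [540.9 133.6  41. ] [[195.3 206.6]] 557
top rack 0.96 [ 324.6 -620.8   -3.5] [[447.  280.1]] 701
top rack 0.92 [ 505.7 -317.     1.3] [[346.5 219.7]] 597
top spacer1_center 0.46 [ 458.4 -309.7   27.5] [[345.8 235.4]] 553
top spacer4_center 0.47 [548.8 105.3  39.2] [[205.2 204. ]] 559
```

View pics/t_bed.png

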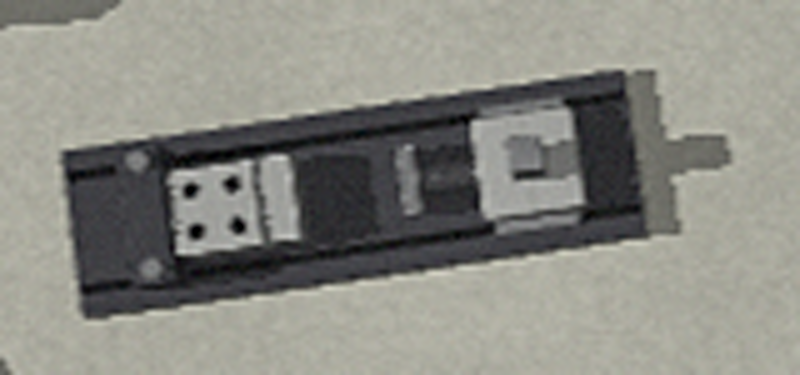

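View pics/t_rack.png

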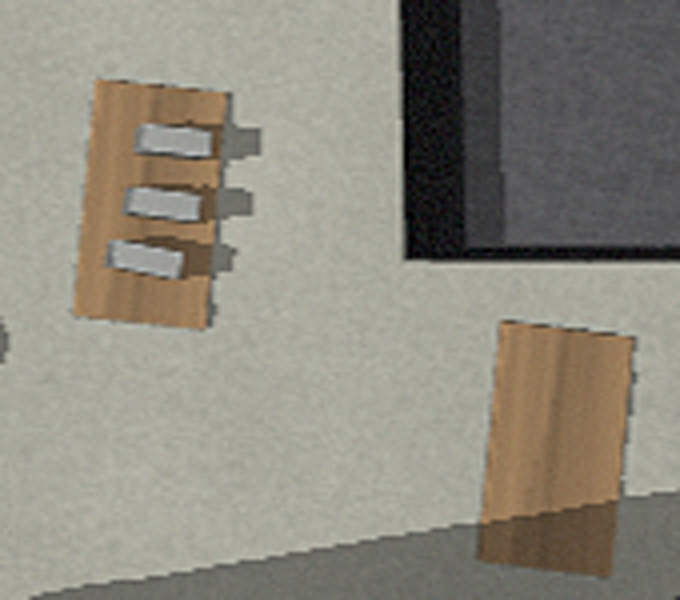

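```bash
cat >> h.py <<'E'
from scipy.spatial.transform import Rotation as R
from scipy.optimize import least_squares
def rectfit(P,L,W):
    # fit rectangle L (local x) x W to 4 world xy corners ordered (+,+),(+,-),(-,-),(-,+)
    loc=np.array([[L,W],[L,-W],[-L,-W],[-L,W]])/2
    def f(q):
        c,s=np.cos(q[2]),np.sin(q[2]); return (loc@np.array([[c,s],[-s,c]])+q[:2]-P).ravel()
    m=P.mean(0); d=P[0]+P[1]-P[2]-P[3]
    r=least_squares(f,[*m,np.arctan2(d[1],d[0])]); return r.x, np.sqrt((r.fun**2).mean())
E
python3 - <<'E'
from h import *
p=arm.capture('top')
# bed corners, crop coords: order stop end (+x)
c=np.array([[62,152],[625,72],[648,237],[85,318]])/5+[150,165]-.0
# bed local: x from jaw(right) to stop(left); z up => +y is world -x -> down in image
P=np.array([ray(p,*q,20)[:2] for q in [c[3],c[0],c[1],c[2]]])
print('bed',rectfit(P,340,100))
hsv=cv2.cvtColor(p['frame'],cv2.COLOR_BGR2HSV)
m=((hsv[...,2]>120)&(hsv[...,1]<60)).astype(np.uint8)
roi=np.zeros_like(m)
roi[195:246,334:364]=m[195:246,334:364]
cs,_=cv2.findContours(cv2.resize(roi*255,None,fx=8,fy=8,interpolation=cv2.INTER_CUBIC)//128,cv2.RETR_EXTERNAL,cv2.CHAIN_APPROX_NONE)
for q in cs:
    if cv2.contourArea(q)<2000: continue
    b=cv2.boxPoints(cv2.minAreaRect(q))/8
    Q=np.array([ray(p,*x,48)[:2] for x in b]); e=[np.linalg.norm(Q[i]-Q[(i+1)%4]) for i in (0,1)]
    print(b.round(1).tolist(),e,Q.mean(0))
    i=0 if e[0]<e[1] else 1
    d=Q[(i+2)%4]-Q[(i+1)%4]; print('wide-dir yaw',np.degrees(np.arctan2(d[1],d[0])))
print(R.from_quat(arm.state()['tcp_rot']).as_matrix().round(3))
for t in ['spacer1_center','spacer2_center','spacer3_center']:
    for r in arm.recognise(p,t)[:4]: X=w(p,r['point']); print(t,round(r['score'],2),X.round(1),proj(p,X).round(1))
E
```

```text
bed (array([550.82287226,  60.43261078,   1.71810835]), np.float64(0.835977145320357))
[[335.70001220703125, 236.3000030517578], [337.29998779296875, 228.89999389648438], [356.3999938964844, 233.10000610351562], [354.79998779296875, 240.39999389648438]] [np.float64(22.01478404293826), np.float64(57.05855319262828)] [ 460.35187466 -306.80339279]
wide-dir yaw -102.05455864010854
[[339.8999938964844, 223.1999969482422], [340.79998779296875, 215.89999389648438], [361.0, 218.39999389648438], [360.1000061035156, 225.6999969482422]] [np.float64(21.4551663855468), np.float64(59.693289752679426)] [ 500.79897232 -320.06909358]
wide-dir yaw -96.90197767527596
[[342.79998779296875, 207.89999389648438], [343.3999938964844, 200.39999389648438], [363.3999938964844, 202.10000610351562], [362.79998779296875, 209.60000610351562]] [np.float64(22.1368242831067), np.float64(59.03682260363371)] [ 547.18048485 -328.22793413]
wide-dir yaw -94.4601389413544
[[ 0.381  0.     0.925]
 [-0.925 -0.     0.381]
 [ 0.    -1.     0.   ]]
spacer1_center 0.47 [562.5  18.7  46.4] [[234.6 199.3]]
spacer1_center 0.45 [ 458.9 -305.2   47.7] [[345.5 235.2]]
spacer2_center 0.72 [ 501.3 -319.8   52.1] [[350.6 220.6]]
spacer3_center 0.47 [ 547.5 -325.1   44.6] [[351.8 205. ]]
```

```bash
cat >> h.py <<'E'
BED=np.array([550.8,60.4,1.718])
def b2w(X):
    X=np.atleast_2d(X).astype(float); c,s=np.cos(BED[2]),np.sin(BED[2])
    return np.c_[X[:,:2]@np.array([[c,s],[-s,c]])+BED[:2],X[:,2]]
def w2b(X):
    X=np.atleast_2d(X).astype(float); c,s=np.cos(BED[2]),np.sin(BED[2])
    return np.c_[(X[:,:2]-BED[:2])@np.array([[c,-s],[s,c]]),X[:,2]]
E
python3 - <<'E'
from h import *
p=arm.capture('top')
bx=lambda x0,x1,y,z:[[x0,-y,z],[x0,y,z],[x1,-y,z],[x1,y,z]]
pts=np.vstack([proj(p,b2w(X)) for X in [bx(-170,170,50,20),bx(-120,-100,10,105),bx(-140,-80,30,50)]])
crop(p,'ov.png',160,175,290,235,6,pts)
# print intensity profile along bed centre line at z=60, 52
for y in (-12,12):
  for z in (52,60):
    xs=np.arange(-50,90,2.5); q=proj(p,b2w(np.c_[xs,0*xs+y,0*xs+z])).astype(np.float32)
    g=cv2.cvtColor(p['frame'],cv2.COLOR_BGR2GRAY)
    v=cv2.remap(g,q[:,0],q[:,1],cv2.INTER_LINEAR).ravel()
    print(y,z,[f'{a:g}:{b}' for a,b in zip(xs,v)])
E
```

```text
-12 52 ['-50:44', '-47.5:41', '-45:39', '-42.5:39', '-40:53', '-37.5:86', '-35:111', '-32.5:124', '-30:122', '-27.5:98', '-25:57', '-22.5:66', '-20:66', '-17.5:65', '-15:63', '-12.5:53', '-10:42', '-7.5:44', '-5:46', '-2.5:41', '0:42', '2.5:47', '5:48', '7.5:46', '10:46', '12.5:40', '15:41', '17.5:43', '20:44', '22.5:47', '25:42', '27.5:50', '30:53', '32.5:105', '35:153', '37.5:169', '40:157', '42.5:157', '45:157', '47.5:160', '50:147', '52.5:107', '55:89', '57.5:132', '60:168', '62.5:134', '65:75', '67.5:47', '70:62', '72.5:113', '75:157', '77.5:164', '80:160', '82.5:157', '85:156', '87.5:135']
-12 60 ['-50:43', '-47.5:41', '-45:40', '-42.5:42', '-40:56', '-37.5:93', '-35:115', '-32.5:129', '-30:122', '-27.5:88', '-25:59', '-22.5:68', '-20:66', '-17.5:66', '-15:60', '-12.5:47', '-10:41', '-7.5:45', '-5:45', '-2.5:38', '0:45', '2.5:48', '5:49', '7.5:46', '10:45', '12.5:42', '15:42', '17.5:43', '20:47', '22.5:44', '25:44', '27.5:51', '30:66', '32.5:135', '35:172', '37.5:162', '40:157', '42.5:156', '45:157', '47.5:157', '50:138', '52.5:88', '55:111', '57.5:152', '60:150', '62.5:97', '6
[... 605 characters left out ...]
, '67.5:29', '70:54', '72.5:119', '75:162', '77.5:164', '80:157', '82.5:161', '85:152', '87.5:119']
12 60 ['-50:44', '-47.5:44', '-45:46', '-42.5:48', '-40:70', '-37.5:106', '-35:118', '-32.5:120', '-30:107', '-27.5:81', '-25:60', '-22.5:64', '-20:67', '-17.5:68', '-15:66', '-12.5:54', '-10:44', '-7.5:50', '-5:50', '-2.5:44', '0:50', '2.5:49', '5:47', '7.5:49', '10:47', '12.5:44', '15:44', '17.5:45', '20:41', '22.5:40', '25:44', '27.5:51', '30:56', '32.5:117', '35:159', '37.5:163', '40:160', '42.5:162', '45:164', '47.5:156', '50:113', '52.5:81', '55:114', '57.5:153', '60:153', '62.5:94', '65:19', '67.5:16', '70:75', '72.5:136', '75:161', '77.5:161', '80:158', '82.5:159', '85:137', '87.5:85']
```

View pics/ov.png

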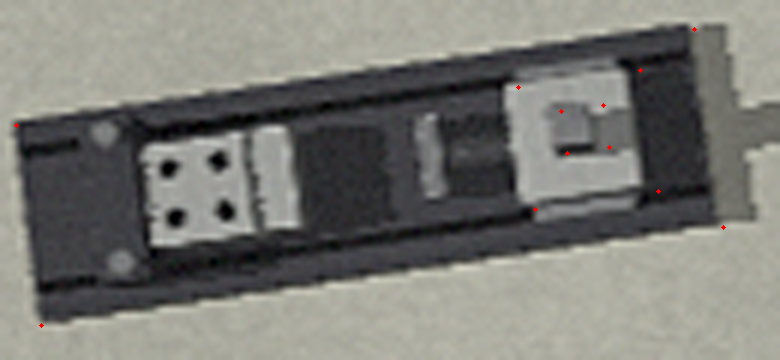

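```bash
cat >> h.py <<'E'
def delta(x,y,z,ang=None):
    s=arm.state(); M=R.from_quat(s['tcp_rot']).as_matrix()
    d=M.T@(np.array([x,y,z])-s['tcp_pos'])/10
    a=np.degrees(np.arctan2(M[1,0],M[0,0])); 
    r=0 if ang is None else -((ang-a+180)%360-180)
    print('t',round(s['time'],2),'tcp',s['tcp_pos'].round(1),'ang',round(a,1),'tilt',M[:,1].round(3),'F',s['wrist_force'].round(1),'w',round(s['gripper_width'],3),'q6',s['joint_pos'].round(2))
    print('dx %.2f dy %.2f dz %.2f roll %.1f'%(*d,r))
E
python3 -c "
from h import *
delta(459.6,-310.2,110,-101.5)"
```

```text
t 0.8 tcp [ 228.5 -554.8  231.3] ang -67.6 tilt [ 0. -0. -1.] F [-0.2  1.2 -0.4] w 0.999 q6 [-1.18  0.31 -0.05  1.21  0.    1.57]
dx -13.82 dy 12.13 dz 30.68 roll 33.9
```

Emit:
send_rows([
  {"claw": 1, "dx": -13.8, "dy": 12.1, "dz": 30.7, "roll": 33.9},
  {"claw": 1, "dx": -13.8, "dy": 12.1, "dz": 30.7, "roll": 33.9},
  {"claw": 1, "dx": -13.8, "dy": 12.1, "dz": 30.7, "roll": 33.9},
  {"claw": 1, "dx": -13.8, "dy": 12.1, "dz": 30.7, "roll": 33.9},
  {"claw": 1, "dx": -13.8, "dy": 12.1, "dz": 30.7, "roll": 33.9},
  {"claw": 1, "dx": -13.8, "dy": 12.1, "dz": 30.7, "roll": 33.9},
  {"claw": 1, "dx": -13.8, "dy": 12.1, "dz": 30.7, "roll": 33.9},
  {"claw": 1, "dx": -13.8, "dy": 12.1, "dz": 30.7, "roll": 33.9},
  {"claw": 1, "dx": -13.8, "dy": 12.1, "dz": 30.7, "roll": 33.9},
  {"claw": 1, "dx": -13.8, "dy": 12.1, "dz": 30.7, "roll": 33.9},
])

```text
time: 1.63
tcp_pos: [461.9, -305.6, 108.2]
tcp_rot: [-0.448, 0.547, -0.545, 0.449]
wrist_force: [-1.4, 1.0, -0.4]
gripper_width: 0.998
```

```bash
python3 -c "
from h import *
p=arm.capture('side'); cv2.imwrite('pics/s1.png',p['frame']); crop(p,'s1c.png',240,200,380,320,5)
delta(459.6,-310.2,17,-101.5)"
```

```text
t 1.68 tcp [ 460.7 -307.7  109.1] ang -101.2 tilt [-0.002  0.001 -1.   ] F [-0.2 -0.9  0.3] w 1.0 q6 [-0.59  0.31 -0.34  0.92  0.    2.75]
dx 0.28 dy 9.21 dz -0.04 roll 0.3
```

View pics/s1c.png

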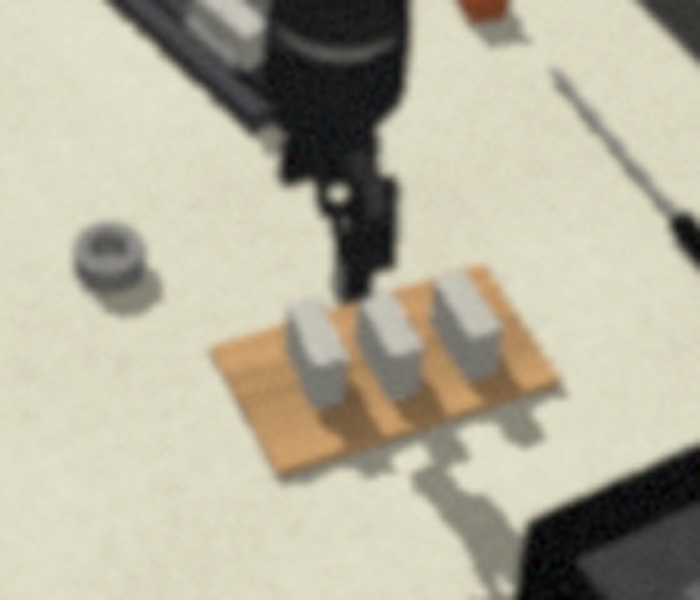

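```bash
python3 -c "
from h import *
p=arm.capture('side')
for X in [(459.6,-310.2,48),(500,-323.5,48),(546.6,-332,48),(460,-308,109)]:
  print(((proj(p,X)[0]-[240,200])*5).round())
delta(459.6,-310.2,17,-101.5)"
```

```text
[313. 334.]
[386. 325.]
[464. 306.]
[317. 257.]
t 1.73 tcp [ 460.1 -309.2  109.9] ang -101.4 tilt [-0.001  0.    -1.   ] F [-0.1 -0.8 -0.4] w 0.998 q6 [-0.59  0.31 -0.34  0.92 -0.    2.75]
dx 0.10 dy 9.29 dz -0.02 roll 0.1
```

Emit:
send_rows([
  {"claw": 1, "dx": 0.1, "dy": 3, "dz": 0, "roll": 0},
  {"claw": 1, "dx": 0.1, "dy": 6, "dz": 0, "roll": 0},
  {"claw": 1, "dx": 0.1, "dy": 8.3, "dz": 0, "roll": 0},
  {"claw": 1, "dx": 0.1, "dy": 9.2, "dz": 0, "roll": 0},
  {"claw": 1, "dx": 0.1, "dy": 9.2, "dz": 0, "roll": 0},
  {"claw": 0.3, "dx": 0.1, "dy": 9.2, "dz": 0, "roll": 0},
  {"claw": 0.3, "dx": 0.1, "dy": 9.2, "dz": 0, "roll": 0},
  {"claw": 0.3, "dx": 0.1, "dy": 9.2, "dz": 0, "roll": 0},
  {"claw": 0.3, "dx": 0.1, "dy": 9.2, "dz": 0, "roll": 0},
  {"claw": 0.3, "dx": 0.1, "dy": 9.2, "dz": 0, "roll": 0},
])

```text
time: 2.57
tcp_pos: [461.1, -312.3, 20.4]
tcp_rot: [0.447, -0.546, 0.549, -0.448]
wrist_force: [-0.5, -0.5, 5.7]
gripper_width: 0.571
```

```bash
python3 -c "
from h import *
T=b2w([[18,0,0]])[0]; print(T)
p=arm.capture('side'); crop(p,'s2c.png',240,200,380,320,5)
delta(T[0],T[1],150,8.4)"
```

```text
[548.15989275  78.20533161   0.        ]
t 2.62 tcp [ 461.1 -312.3   20.4] ang -101.5 tilt [ 0.003 -0.002 -1.   ] F [-0.7  0.1  5.4] w 0.575 q6 [-0.6   0.4  -0.44  0.72 -0.    2.75]
dx -39.98 dy -13.02 dz 0.78 roll -109.9
```

View pics/s2c.png

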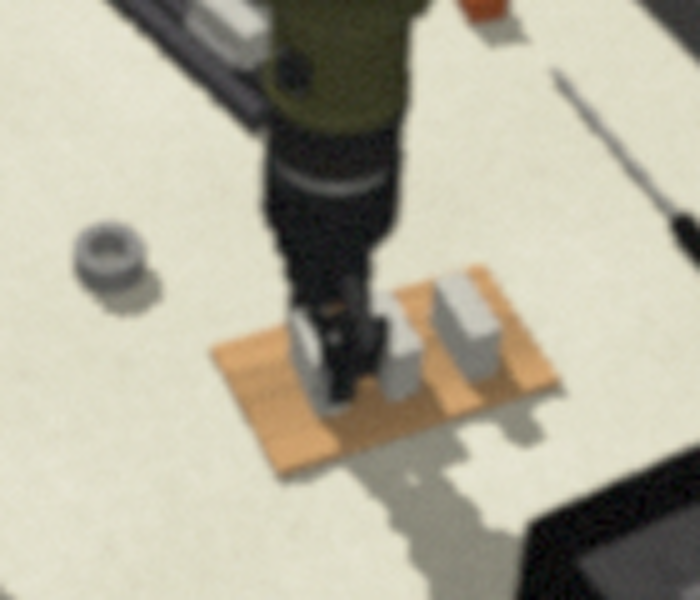

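Emit:
send_rows([
  {"claw": 0.3, "dx": 0, "dy": -3, "dz": 0, "roll": 0},
  {"claw": 0.3, "dx": 0, "dy": -7, "dz": 0, "roll": 0},
  {"claw": 0.3, "dx": -2, "dy": -11, "dz": 0, "roll": -6},
  {"claw": 0.3, "dx": -40, "dy": -13.3, "dz": 0.8, "roll": -110},
  {"claw": 0.3, "dx": -40, "dy": -13.3, "dz": 0.8, "roll": -110},
  {"claw": 0.3, "dx": -40, "dy": -13.3, "dz": 0.8, "roll": -110},
  {"claw": 0.3, "dx": -40, "dy": -13.3, "dz": 0.8, "roll": -110},
  {"claw": 0.3, "dx": -40, "dy": -13.3, "dz": 0.8, "roll": -110},
  {"claw": 0.3, "dx": -40, "dy": -13.3, "dz": 0.8, "roll": -110},
  {"claw": 0.3, "dx": -40, "dy": -13.3, "dz": 0.8, "roll": -110},
])

```text
time: 3.45
tcp_pos: [527.8, -7.1, 146.5]
tcp_rot: [-0.653, 0.27, -0.271, 0.653]
wrist_force: [1.5, 0.6, -1.3]
gripper_width: 0.575
```

```bash
python3 -c "
from h import *
delta(548.2,78.2,150,8.4)"
```

```text
t 3.45 tcp [527.8  -7.1 146.5] ang -45.0 tilt [ 0.002 -0.    -1.   ] F [ 1.5  0.6 -1.3] w 0.575 q6 [-0.01  0.23 -0.36  0.98 -0.    2.34]
dx -4.59 dy -0.35 dz 7.47 roll -53.4
```

Emit:
send_rows([
  {"claw": 0.3, "dx": -3.5, "dy": -0.2, "dz": 6, "roll": -46},
  {"claw": 0.3, "dx": -3.5, "dy": -0.2, "dz": 6, "roll": -46},
  {"claw": 0.3, "dx": -3.5, "dy": -0.2, "dz": 6, "roll": -46},
  {"claw": 0.3, "dx": -3.5, "dy": -0.2, "dz": 6, "roll": -46},
  {"claw": 0.3, "dx": -3.5, "dy": -0.2, "dz": 6, "roll": -46},
  {"claw": 0.3, "dx": -3.5, "dy": -0.2, "dz": 6, "roll": -46},
  {"claw": 0.3, "dx": -3.5, "dy": -0.2, "dz": 6, "roll": -46},
  {"claw": 0.3, "dx": -3.5, "dy": -0.2, "dz": 6, "roll": -46},
  {"claw": 0.3, "dx": -3.5, "dy": -0.2, "dz": 6, "roll": -46},
  {"claw": 0.3, "dx": -3.5, "dy": -0.2, "dz": 6, "roll": -46},
])

```text
time: 4.28
tcp_pos: [545.7, 58.0, 147.6]
tcp_rot: [-0.707, -0.004, 0.003, 0.707]
wrist_force: [1.2, 0.0, -1.0]
gripper_width: 0.576
```

```bash
python3 -c "
from h import *
p=arm.capture('side'); cv2.imwrite('pics/s3.png',p['frame'])
delta(548.2,78.2,150,8.4)"
```

```text
t 4.33 tcp [545.6  57.9 147.5] ang 0.6 tilt [ 0. -0. -1.] F [-0.2 -0.1 -1.3] w 0.574 q6 [ 0.11  0.27 -0.31  1.   -0.    1.67]
dx 0.28 dy -0.25 dz 2.02 roll -7.8
```

View pics/s3.png

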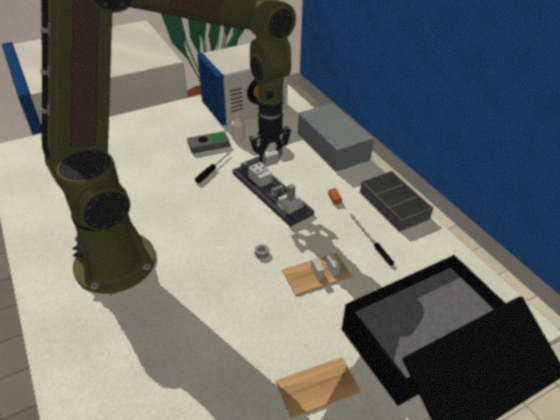

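```bash
python3 -c "
from h import *
p=arm.capture('side')
bx=lambda x0,x1,y,z:[[x0,-y,z],[x0,y,z],[x1,-y,z],[x1,y,z]]
pts=np.vstack([proj(p,b2w(X)) for X in [bx(-170,170,50,20),bx(-112,-92,10,105),bx(31.5,51.5,25,60),bx(-27.5,-27.5,20,52),bx(52.5,102.5,25,65)]])
crop(p,'s4.png',225,140,325,230,8,pts)"
```

```text
(no output)
```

View pics/s4.png

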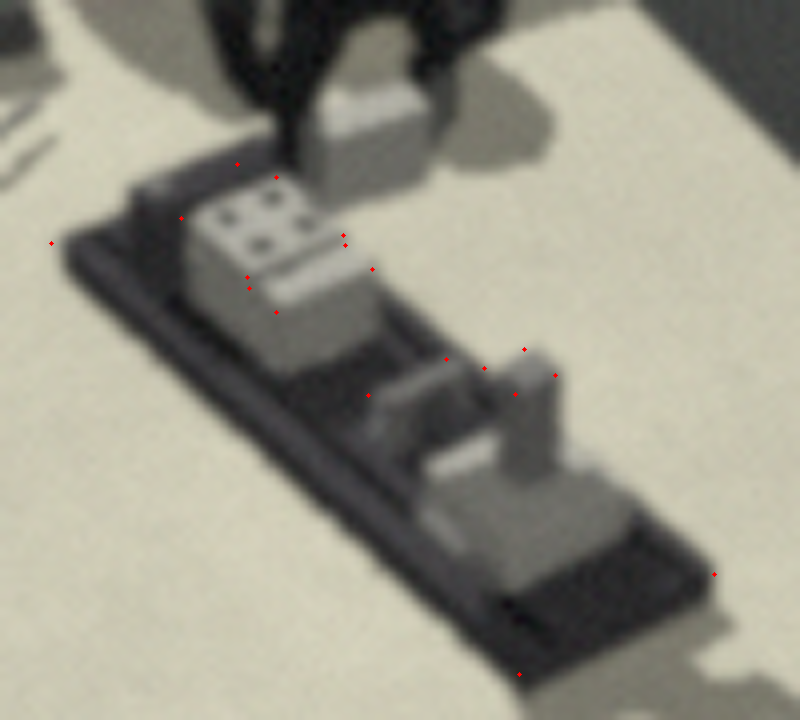

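Emit:
send_rows([
  {"claw": 0.3, "dx": 0.3, "dy": -0.2, "dz": 2.0, "roll": -7.8},
  {"claw": 0.3, "dx": 0.3, "dy": 0, "dz": 2.0, "roll": -7.8},
  {"claw": 0.3, "dx": 0.3, "dy": 3, "dz": 2.0, "roll": -7.8},
  {"claw": 0.3, "dx": 0.3, "dy": 6, "dz": 2.0, "roll": -7.8},
  {"claw": 0.3, "dx": 0.3, "dy": 8.5, "dz": 2.0, "roll": -7.8},
  {"claw": 0.3, "dx": 0.3, "dy": 9.5, "dz": 2.0, "roll": -7.8},
  {"claw": 0.3, "dx": 0.3, "dy": 9.5, "dz": 2.0, "roll": -7.8},
  {"claw": 0.3, "dx": 0.3, "dy": 9.5, "dz": 2.0, "roll": -7.8},
  {"claw": 0.3, "dx": 0.3, "dy": 9.5, "dz": 2.0, "roll": -7.8},
  {"claw": 0.3, "dx": 0.3, "dy": 9.5, "dz": 2.0, "roll": -7.8},
])

```text
time: 5.22
tcp_pos: [549.9, 78.2, 54.0]
tcp_rot: [-0.705, -0.053, 0.051, 0.705]
wrist_force: [0.1, 0.2, 0.2]
gripper_width: 0.576
```

```bash
python3 -c "
from h import *
p=arm.capture('side')
bx=lambda x0,x1,y,z:[[x0,-y,z],[x0,y,z],[x1,-y,z],[x1,y,z]]
pts=np.vstack([proj(p,b2w(X)) for X in [bx(31.5,51.5,25,60)]])
crop(p,'s5.png',225,140,325,230,8,pts)
delta(548.2,78.2,33,8.4)"
```

```text
t 5.27 tcp [549.8  78.1  53.9] ang 8.4 tilt [ 0.003  0.    -1.   ] F [ 0.6 -0.4 -1.5] w 0.574 q6 [ 0.14  0.36 -0.41  0.8  -0.    1.57]
dx -0.17 dy 2.09 dz 0.03 roll 0.0
```

View pics/s5.png

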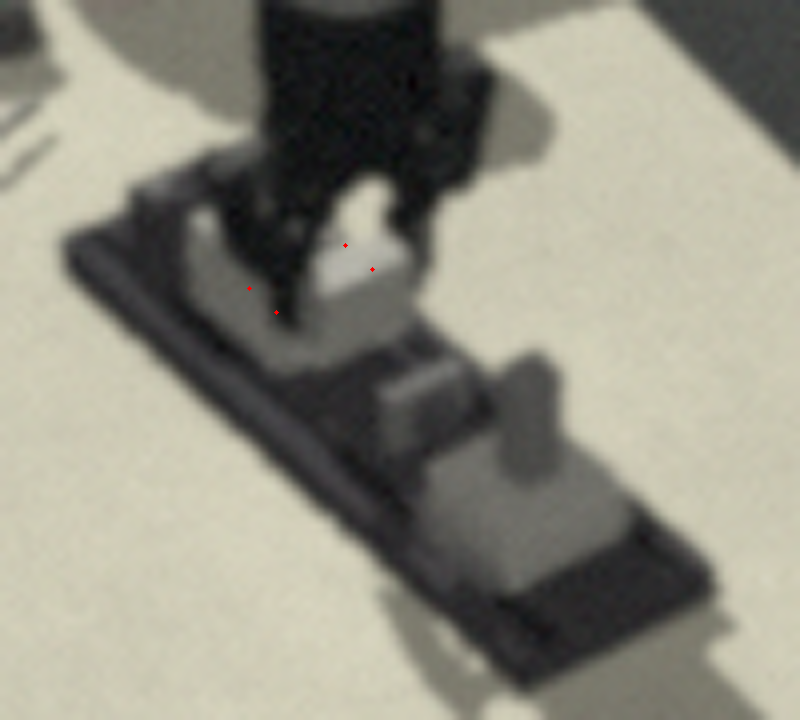

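Emit:
send_rows([
  {"claw": 0.3, "dx": -0.1, "dy": 0.8, "dz": 0, "roll": 0},
  {"claw": 0.3, "dx": -0.1, "dy": 1.5, "dz": 0, "roll": 0},
  {"claw": 0.3, "dx": -0.1, "dy": 1.9, "dz": 0, "roll": 0},
  {"claw": 0.3, "dx": -0.1, "dy": 2.1, "dz": 0, "roll": 0},
  {"claw": 0.3, "dx": -0.1, "dy": 2.1, "dz": 0, "roll": 0},
  {"claw": 0.3, "dx": -0.1, "dy": 2.1, "dz": 0, "roll": 0},
  {"claw": 0.3, "dx": -0.1, "dy": 2.1, "dz": 0, "roll": 0},
  {"claw": 0.3, "dx": -0.1, "dy": 2.1, "dz": 0, "roll": 0},
  {"claw": 0.3, "dx": -0.1, "dy": 2.1, "dz": 0, "roll": 0},
  {"claw": 0.3, "dx": -0.1, "dy": 2.1, "dz": 0, "roll": 0},
])

```text
time: 6.1
tcp_pos: [546.9, 77.8, 32.4]
tcp_rot: [0.705, 0.052, -0.052, -0.705]
wrist_force: [-5.9, -1.5, 16.4]
gripper_width: 0.57
```

```bash
python3 -c "
from h import *
p=arm.capture('side')
crop(p,'s6.png',225,140,325,230,8)
delta(548.2,78.2,33,8.4)"
```

```text
t 6.15 tcp [546.8  77.8  32.3] ang 8.4 tilt [-0. -0. -1.] F [-5.6 -1.4 16.1] w 0.574 q6 [ 0.14  0.39 -0.43  0.75 -0.    1.57]
dx 0.14 dy -0.07 dz 0.02 roll 0.0
```

View pics/s6.png

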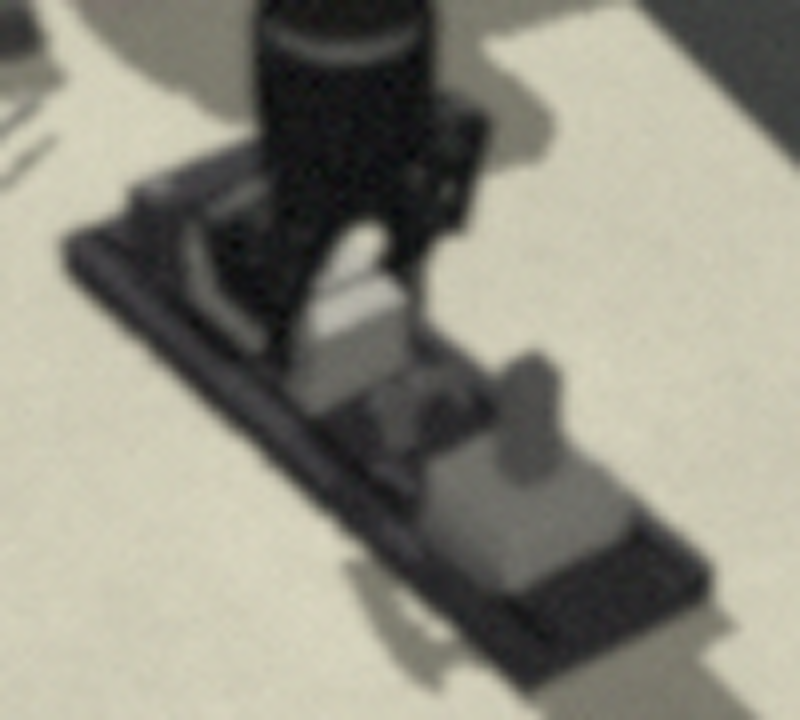

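Emit:
send_rows([
  {"claw": 0.3, "dx": 0.1, "dy": -0.1, "dz": 0, "roll": 0},
  {"claw": 0.75, "dx": 0.1, "dy": -0.1, "dz": 0, "roll": 0},
  {"claw": 0.85, "dx": 0.1, "dy": -0.1, "dz": 0, "roll": 0},
  {"claw": 0.85, "dx": 0.1, "dy": -0.1, "dz": 0, "roll": 0},
  {"claw": 0.85, "dx": 0.1, "dy": -0.1, "dz": 0, "roll": 0},
  {"claw": 0.85, "dx": 0.1, "dy": -1, "dz": 0, "roll": 0},
  {"claw": 0.85, "dx": 0.1, "dy": -3.5, "dz": 0, "roll": 0},
  {"claw": 0.85, "dx": 0.1, "dy": -7, "dz": 0, "roll": 0},
  {"claw": 0.85, "dx": 0.1, "dy": -11, "dz": 0, "roll": 0},
  {"claw": 0.85, "dx": 0.1, "dy": -11, "dz": 0, "roll": 0},
])

```text
time: 6.98
tcp_pos: [552.9, 78.7, 149.3]
tcp_rot: [-0.705, -0.056, 0.048, 0.705]
wrist_force: [2.1, 0.6, 0.5]
gripper_width: 0.85
```

```bash
python3 -c "
from h import *
p=arm.capture('side')
crop(p,'s7.png',225,140,325,230,8)
p=arm.capture('top')
crop(p,'t7.png',160,175,290,235,6)
print(b2w([[-103,0,66]]))
delta(*b2w([[-103,0,150]])[0],8.4)"
```

```text
[[565.90728035 -41.48606421  66.        ]]
t 7.08 tcp [550.2  78.3 143.9] ang 8.4 tilt [ 0.005  0.001 -1.   ] F [-1.  -0.1 -0.6] w 0.85 q6 [ 0.14  0.28 -0.3   0.99  0.    1.57]
dx -0.20 dy -0.61 dz -12.08 roll 0.0
```

View pics/s7.png

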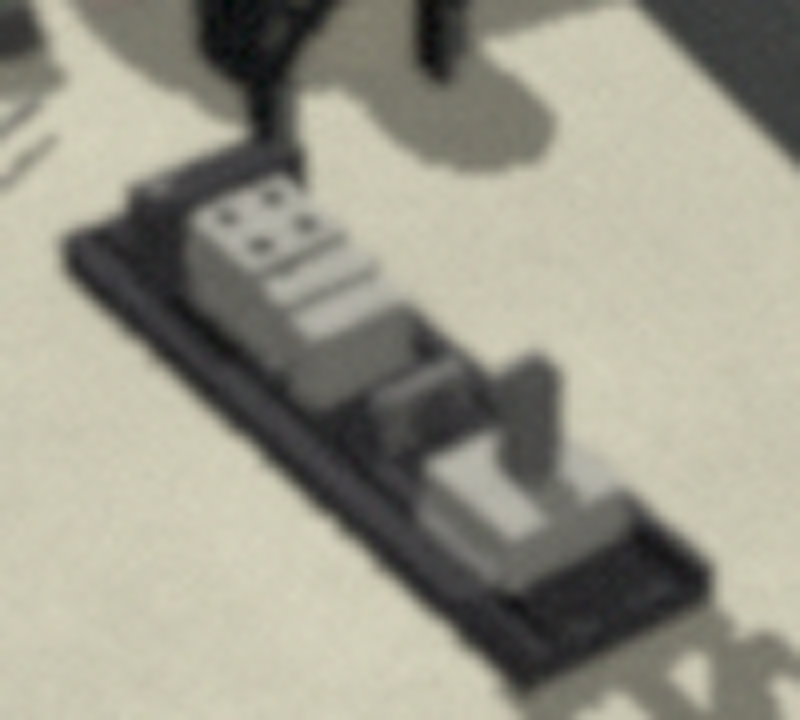

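View pics/t7.png

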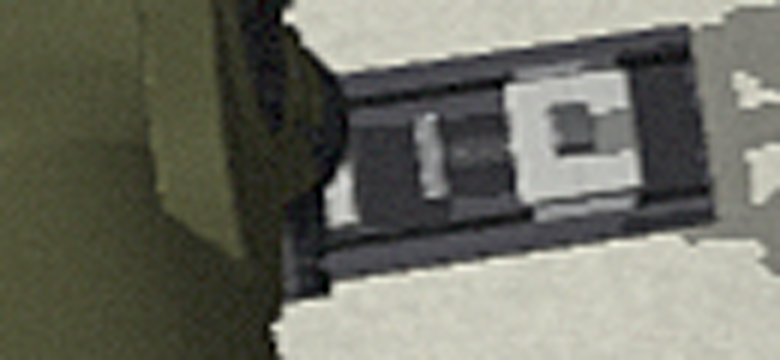

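Emit:
send_rows([
  {"claw": 0.85, "dx": -0.2, "dy": 0, "dz": -12.1, "roll": 0},
  {"claw": 0.85, "dx": -0.2, "dy": 0, "dz": -12.1, "roll": 0},
  {"claw": 0.85, "dx": -0.2, "dy": 0, "dz": -12.1, "roll": 0},
  {"claw": 0.85, "dx": -0.2, "dy": 0, "dz": -12.1, "roll": 0},
  {"claw": 0.7, "dx": -0.2, "dy": 3, "dz": -12.1, "roll": 0},
  {"claw": 0.7, "dx": -0.2, "dy": 6, "dz": -12.1, "roll": 0},
  {"claw": 0.7, "dx": -0.2, "dy": 7.2, "dz": -12.1, "roll": 0},
  {"claw": 0.7, "dx": -0.2, "dy": 7.5, "dz": -12.1, "roll": 0},
  {"claw": 0.7, "dx": -0.2, "dy": 7.5, "dz": -12.1, "roll": 0},
  {"claw": 0.7, "dx": -0.2, "dy": 7.5, "dz": -12.1, "roll": 0},
])

```text
time: 7.92
tcp_pos: [564.1, -41.7, 66.4]
tcp_rot: [-0.705, -0.052, 0.052, 0.705]
wrist_force: [-0.1, -0.5, -0.6]
gripper_width: 0.697
```

```bash
python3 -c "
from h import *
p=arm.capture('side')
crop(p,'s8.png',225,140,325,230,8)
delta(565.9,-41.5,68,8.4)"
```

```text
t 7.97 tcp [564.7 -41.8  67. ] ang 8.4 tilt [ 0.001 -0.    -1.   ] F [ 0.7 -0.5 -0.4] w 0.7 q6 [-0.07  0.37 -0.37  0.83  0.    1.35]
dx 0.12 dy -0.10 dz 0.01 roll 0.0
```

View pics/s8.png

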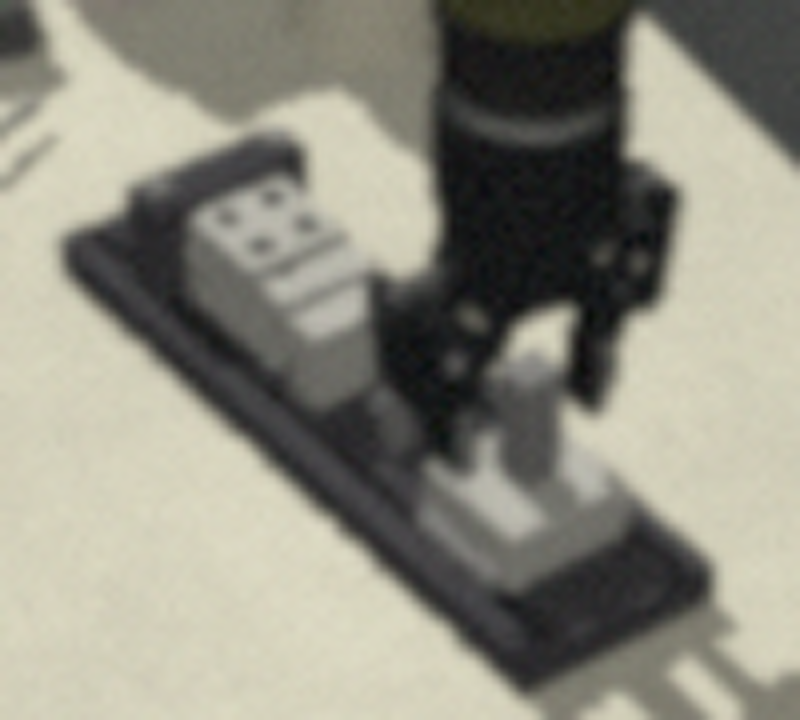

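Emit:
send_rows([
  {"claw": 0, "dx": 0.1, "dy": 0, "dz": 0, "roll": 0},
  {"claw": 0, "dx": 0.1, "dy": 0, "dz": 0, "roll": 0},
  {"claw": 0, "dx": 0.1, "dy": 0, "dz": 0, "roll": 0},
  {"claw": 0, "dx": 0.1, "dy": 0, "dz": 0, "roll": 0},
  {"claw": 0, "dx": 0.1, "dy": 0, "dz": 0, "roll": 0},
  {"claw": 0, "dx": 0.1, "dy": 0, "dz": 0, "roll": 0},
  {"claw": 0, "dx": 0.1, "dy": 0, "dz": 0.5, "roll": 0},
  {"claw": 0, "dx": 0.1, "dy": 0, "dz": 1, "roll": 0},
  {"claw": 0, "dx": 0.1, "dy": 0, "dz": 1.5, "roll": 0},
  {"claw": 0, "dx": 0.1, "dy": 0, "dz": 2, "roll": 0},
])

```text
time: 8.8
tcp_pos: [566.0, -22.0, 67.8]
tcp_rot: [0.706, 0.054, -0.05, -0.705]
wrist_force: [8.6, 0.7, -1.6]
gripper_width: 0.229
```

```bash
cat >> h.py <<'E'
def push():
    s=arm.state(); F=s['wrist_force']; u=b2w([[1,0,0]])[0]-b2w([[0,0,0]])[0]
    print('t',round(s['time'],2),'tcp',s['tcp_pos'].round(1),'bed',w2b(s['tcp_pos']).round(1),'Fbedx',round(F@u,1),F.round(1),'w',round(s['gripper_width'],3))
E
python3 -c "
from h import *
push()"
```

```text
t 8.8 tcp [566.  -22.   67.8] bed [[-83.7  -2.9  67.8]] Fbedx -0.6 [ 8.6  0.7 -1.6] w 0.229
```

Emit:
send_rows([
  {"claw": 0, "dx": 0, "dy": 0, "dz": 0.3, "roll": 0},
  {"claw": 0, "dx": 0.1, "dy": 0, "dz": 0.6, "roll": 0},
  {"claw": 0, "dx": 0.2, "dy": 0, "dz": 0.9, "roll": 0},
  {"claw": 0, "dx": 0.2, "dy": 0, "dz": 1.1, "roll": 0},
  {"claw": 0, "dx": 0.2, "dy": 0, "dz": 1.3, "roll": 0},
  {"claw": 0, "dx": 0.2, "dy": 0, "dz": 1.4, "roll": 0},
  {"claw": 0, "dx": 0.2, "dy": 0, "dz": 1.5, "roll": 0},
  {"claw": 0, "dx": 0.2, "dy": 0, "dz": 1.6, "roll": 0},
  {"claw": 0, "dx": 0.2, "dy": 0, "dz": 1.7, "roll": 0},
  {"claw": 0, "dx": 0.2, "dy": 0, "dz": 1.8, "roll": 0},
])

```text
time: 9.63
tcp_pos: [563.3, -4.3, 67.8]
tcp_rot: [0.706, 0.053, -0.051, -0.705]
wrist_force: [2.8, -1.4, 4.6]
gripper_width: 0.232
```

```bash
sed -i 's/^BED=.*/BED=np.array([553.5,60.8,1.718])/' h.py; python3 -c "
from h import *
push()"
```

```text
t 9.63 tcp [563.3  -4.3  67.8] bed [[-65.9  -0.2  67.8]] Fbedx -1.8 [ 2.8 -1.4  4.6] w 0.232
```

Emit:
send_rows([
  {"claw": 0, "dx": 0, "dy": 0, "dz": 0.05, "roll": 0},
  {"claw": 0, "dx": 0, "dy": 0, "dz": 0.1, "roll": 0},
  {"claw": 0, "dx": 0, "dy": 0, "dz": 0.15, "roll": 0},
  {"claw": 0, "dx": 0, "dy": 0, "dz": 0.2, "roll": 0},
  {"claw": 0, "dx": 0, "dy": 0, "dz": 0.25, "roll": 0},
  {"claw": 0, "dx": 0, "dy": 0, "dz": 0.3, "roll": 0},
  {"claw": 0, "dx": 0, "dy": 0, "dz": 0.35, "roll": 0},
  {"claw": 0, "dx": 0, "dy": 0, "dz": 0.35, "roll": 0},
  {"claw": 0, "dx": 0, "dy": 0, "dz": 0.35, "roll": 0},
  {"claw": 0, "dx": 0, "dy": 0, "dz": 0.35, "roll": 0},
])

```text
time: 10.47
tcp_pos: [562.8, -0.9, 67.8]
tcp_rot: [0.706, 0.053, -0.051, -0.705]
wrist_force: [2.8, -1.4, 6.1]
gripper_width: 0.227
```

```bash
python3 -c "
from h import *
push()
p=arm.capture('side')
crop(p,'s9.png',225,140,325,230,8)
"
```

```text
t 10.47 tcp [562.8  -0.9  67.8] bed [[-62.4  -0.2  67.8]] Fbedx -1.8 [ 2.8 -1.4  6.1] w 0.227
```

View pics/s9.png

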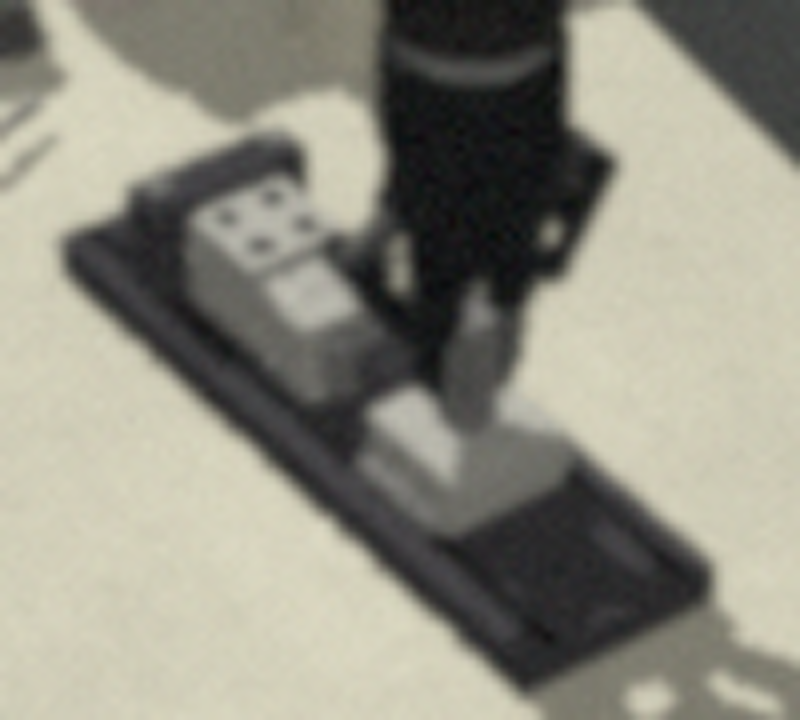

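Nose has reached the new spacer and is sliding it onto the first one (gap closed near (330,290)); the force is still only friction. Feel on to the end of the stroke.

Emit:
send_rows([
  {"claw": 0, "dx": 0, "dy": 0, "dz": 0.05, "roll": 0},
  {"claw": 0, "dx": 0, "dy": 0, "dz": 0.1, "roll": 0},
  {"claw": 0, "dx": 0, "dy": 0, "dz": 0.15, "roll": 0},
  {"claw": 0, "dx": 0, "dy": 0, "dz": 0.2, "roll": 0},
  {"claw": 0, "dx": 0, "dy": 0, "dz": 0.25, "roll": 0},
  {"claw": 0, "dx": 0, "dy": 0, "dz": 0.3, "roll": 0},
  {"claw": 0, "dx": 0, "dy": 0, "dz": 0.3, "roll": 0},
  {"claw": 0, "dx": 0, "dy": 0, "dz": 0.3, "roll": 0},
  {"claw": 0, "dx": 0, "dy": 0, "dz": 0.3, "roll": 0},
  {"claw": 0, "dx": 0, "dy": 0, "dz": 0.3, "roll": 0},
])

```text
time: 11.35
tcp_pos: [562.5, 1.1, 67.7]
tcp_rot: [0.706, 0.053, -0.05, -0.704]
wrist_force: [2.6, -5.7, 5.4]
gripper_width: 0.223
```

```bash
python3 -c "
from h import *
push()"
```

```text
t 11.35 tcp [562.5   1.1  67.7] bed [[-60.4  -0.2  67.7]] Fbedx -6.0 [ 2.6 -5.7  5.4] w 0.223
```

Emit:
send_rows([
  {"claw": 0, "dx": 0, "dy": 0, "dz": 0.05, "roll": 0},
  {"claw": 0, "dx": 0, "dy": 0, "dz": 0.1, "roll": 0},
  {"claw": 0, "dx": 0, "dy": 0, "dz": 0.15, "roll": 0},
  {"claw": 0, "dx": 0, "dy": 0, "dz": 0.2, "roll": 0},
  {"claw": 0, "dx": 0, "dy": 0, "dz": 0.2, "roll": 0},
  {"claw": 0, "dx": 0, "dy": 0, "dz": 0.2, "roll": 0},
  {"claw": 0, "dx": 0, "dy": 0, "dz": 0.2, "roll": 0},
  {"claw": 0, "dx": 0, "dy": 0, "dz": 0.2, "roll": 0},
  {"claw": 0, "dx": 0, "dy": 0, "dz": 0.2, "roll": 0},
  {"claw": 0, "dx": 0, "dy": 0, "dz": 0.2, "roll": 0},
])

```text
time: 12.18
tcp_pos: [562.3, 2.7, 67.8]
tcp_rot: [0.707, 0.053, -0.05, -0.704]
wrist_force: [3.2, -6.7, 4.9]
gripper_width: 0.228
```

```bash
python3 -c "
from h import *
push()"
```

```text
t 12.18 tcp [562.3   2.7  67.8] bed [[-58.7  -0.2  67.8]] Fbedx -7.1 [ 3.2 -6.7  4.9] w 0.228
```

Emit:
send_rows([
  {"claw": 0, "dx": 0, "dy": 0, "dz": 0.05, "roll": 0},
  {"claw": 0, "dx": 0, "dy": 0, "dz": 0.1, "roll": 0},
  {"claw": 0, "dx": 0, "dy": 0, "dz": 0.15, "roll": 0},
  {"claw": 0, "dx": 0, "dy": 0, "dz": 0.2, "roll": 0},
  {"claw": 0, "dx": 0, "dy": 0, "dz": 0.25, "roll": 0},
  {"claw": 0, "dx": 0, "dy": 0, "dz": 0.3, "roll": 0},
  {"claw": 0, "dx": 0, "dy": 0, "dz": 0.3, "roll": 0},
  {"claw": 0, "dx": 0, "dy": 0, "dz": 0.3, "roll": 0},
  {"claw": 0, "dx": 0, "dy": 0, "dz": 0.3, "roll": 0},
  {"claw": 0, "dx": 0, "dy": 0, "dz": 0.3, "roll": 0},
])

```text
time: 13.02
tcp_pos: [562.1, 3.8, 67.8]
tcp_rot: [0.708, 0.053, -0.05, -0.703]
wrist_force: [4.4, -13.5, 3.9]
gripper_width: 0.228
```

```bash
python3 -c "
from h import *
push()
p=arm.capture('side')
crop(p,'s10.png',225,140,325,230,8)"
```

```text
t 13.02 tcp [562.1   3.8  67.8] bed [[-57.6  -0.2  67.8]] Fbedx -14.0 [  4.4 -13.5   3.9] w 0.228
```

View pics/s10.png

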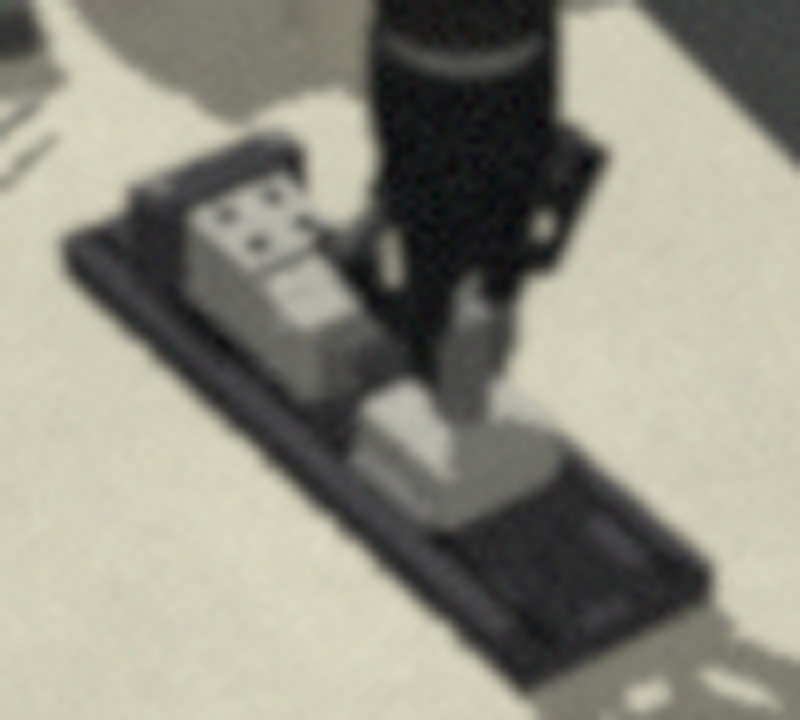

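Emit:
send_rows([
  {"claw": 0, "dx": 0, "dy": 0, "dz": -0.7, "roll": 0},
  {"claw": 0, "dx": 0, "dy": 0, "dz": -1.5, "roll": 0},
  {"claw": 0, "dx": 0, "dy": 0, "dz": -2.5, "roll": 0},
  {"claw": 0, "dx": 0, "dy": 0, "dz": -3.5, "roll": 0},
  {"claw": 0, "dx": 0, "dy": 0, "dz": -4.4, "roll": 0},
  {"claw": 0, "dx": 0, "dy": 0, "dz": -4.9, "roll": 0},
  {"claw": 0, "dx": 0, "dy": 0, "dz": -4.9, "roll": 0},
  {"claw": 0.6, "dx": 0, "dy": 0, "dz": -4.9, "roll": 0},
  {"claw": 0.6, "dx": 0, "dy": 0, "dz": -4.9, "roll": 0},
  {"claw": 0.6, "dx": 0, "dy": 0, "dz": -4.9, "roll": 0},
])

```text
time: 13.9
tcp_pos: [566.3, -40.8, 66.0]
tcp_rot: [-0.705, -0.052, 0.052, 0.705]
wrist_force: [-0.5, -0.4, 0.1]
gripper_width: 0.597
```

```bash
python3 -c "
from h import *
push()
delta(499.9,-324,110,-97)"
```

```text
t 13.9 tcp [566.3 -40.8  66. ] bed [[-102.4    2.3   66. ]] Fbedx -0.3 [-0.5 -0.4  0.1] w 0.597
t 13.9 tcp [566.3 -40.8  66. ] ang 8.4 tilt [-0.001  0.    -1.   ] F [-0.5 -0.4  0.1] w 0.597 q6 [-0.07  0.37 -0.36  0.84  0.    1.35]
dx -10.72 dy -4.40 dz -27.04 roll 105.4
```

Emit:
send_rows([
  {"claw": 0.7, "dx": 0, "dy": -3, "dz": 0, "roll": 0},
  {"claw": 0.8, "dx": 0, "dy": -6, "dz": 0, "roll": 0},
  {"claw": 1, "dx": -1, "dy": -7.5, "dz": -3, "roll": 7},
  {"claw": 1, "dx": -10.6, "dy": -5, "dz": -27.1, "roll": 105.4},
  {"claw": 1, "dx": -10.6, "dy": -5, "dz": -27.1, "roll": 105.4},
  {"claw": 1, "dx": -10.6, "dy": -5, "dz": -27.1, "roll": 105.4},
  {"claw": 1, "dx": -10.6, "dy": -5, "dz": -27.1, "roll": 105.4},
  {"claw": 1, "dx": -10.6, "dy": -5, "dz": -27.1, "roll": 105.4},
  {"claw": 1, "dx": -10.6, "dy": -5, "dz": -27.1, "roll": 105.4},
  {"claw": 1, "dx": -10.6, "dy": -5, "dz": -27.1, "roll": 105.4},
])

```text
time: 14.73
tcp_pos: [499.6, -329.4, 115.4]
tcp_rot: [0.643, -0.295, 0.295, -0.642]
wrist_force: [0.6, 0.3, -0.5]
gripper_width: 0.995
```

```bash
python3 -c "
from h import *
delta(501.5,-325,110,-97)"
```

```text
t 14.73 tcp [ 499.6 -329.4  115.4] ang -49.3 tilt [-0.001 -0.002 -1.   ] F [ 0.6  0.3 -0.5] w 0.995 q6 [-0.58  0.38 -0.23  0.96 -0.    1.85]
dx -0.21 dy 0.53 dz 0.43 roll 47.7
```

Emit:
send_rows([
  {"claw": 1, "dx": -0.2, "dy": 0, "dz": 0.4, "roll": 44},
  {"claw": 1, "dx": -0.2, "dy": 0, "dz": 0.4, "roll": 44},
  {"claw": 1, "dx": -0.2, "dy": 0, "dz": 0.4, "roll": 44},
  {"claw": 1, "dx": -0.2, "dy": 0, "dz": 0.4, "roll": 44},
  {"claw": 1, "dx": -0.2, "dy": 0, "dz": 0.4, "roll": 44},
  {"claw": 1, "dx": -0.2, "dy": 0, "dz": 0.4, "roll": 44},
  {"claw": 1, "dx": -0.2, "dy": 0, "dz": 0.4, "roll": 44},
  {"claw": 1, "dx": -0.2, "dy": 0, "dz": 0.4, "roll": 44},
  {"claw": 1, "dx": -0.2, "dy": 0, "dz": 0.4, "roll": 44},
  {"claw": 1, "dx": -0.2, "dy": 0, "dz": 0.4, "roll": 44},
])

```text
time: 15.57
tcp_pos: [503.4, -320.3, 116.1]
tcp_rot: [-0.489, 0.511, -0.511, 0.489]
wrist_force: [-0.2, -0.6, 0.0]
gripper_width: 0.998
```

```bash
python3 -c "
from h import *
p=arm.capture('side'); crop(p,'s11.png',240,200,380,320,5)
delta(501.5,-325,17,-97)"
```

```text
t 15.62 tcp [ 503.4 -320.4  116.1] ang -92.6 tilt [-0.  0. -1.] F [0.  0.6 0.3] w 0.998 q6 [-0.57  0.38 -0.23  0.96  0.    2.62]
dx 0.47 dy 9.91 dz -0.17 roll 4.4
```

View pics/s11.png

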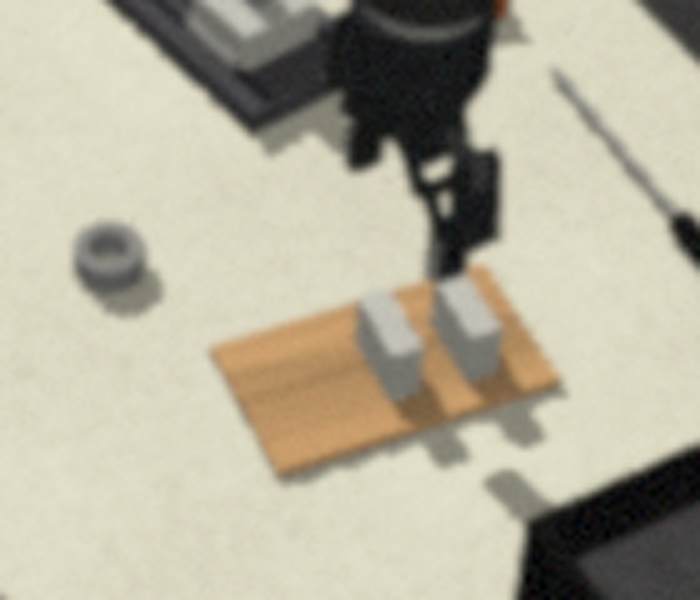

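```bash
python3 -c "
from h import *
p=arm.capture('side')
for X in [(503.4,-320.4,116),(503.4,-320.4,48),(501.5,-375,120),(501.5,-365,120),(547,-332,48)]:
  print(((proj(p,X)[0]-[240,200])*5).round())
p=arm.capture('top'); crop(p,'t11.png',310,170,480,320,4)
"
```

```text
[396. 236.]
[389. 319.]
[447. 298.]
[437. 286.]
[464. 306.]
```

View pics/t11.png

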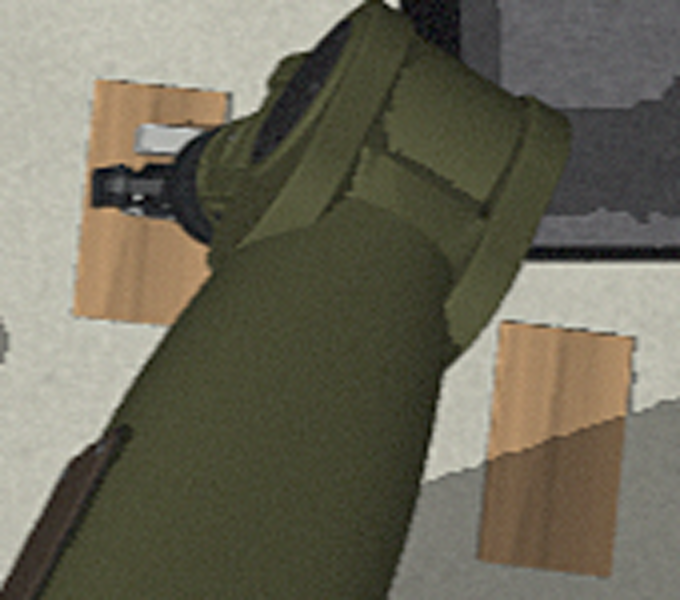

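Emit:
send_rows([
  {"claw": 1, "dx": 0.5, "dy": 1, "dz": -0.2, "roll": 4.4},
  {"claw": 1, "dx": 0.5, "dy": 4, "dz": -0.2, "roll": 4.4},
  {"claw": 1, "dx": 0.5, "dy": 7, "dz": -0.2, "roll": 4.4},
  {"claw": 1, "dx": 0.5, "dy": 9, "dz": -0.2, "roll": 4.4},
  {"claw": 1, "dx": 0.5, "dy": 9.8, "dz": -0.2, "roll": 4.4},
  {"claw": 1, "dx": 0.5, "dy": 9.8, "dz": -0.2, "roll": 4.4},
  {"claw": 0.3, "dx": 0.5, "dy": 9.8, "dz": -0.2, "roll": 4.4},
  {"claw": 0.3, "dx": 0.5, "dy": 9.8, "dz": -0.2, "roll": 4.4},
  {"claw": 0.3, "dx": 0.5, "dy": 9.8, "dz": -0.2, "roll": 4.4},
  {"claw": 0.3, "dx": 0.5, "dy": 9.8, "dz": -0.2, "roll": 4.4},
])

```text
time: 16.55
tcp_pos: [502.7, -326.3, 20.2]
tcp_rot: [0.468, -0.529, 0.531, -0.468]
wrist_force: [1.8, 1.0, 7.4]
gripper_width: 0.576
```

```bash
python3 -c "
from h import *
p=arm.capture('side'); crop(p,'s12.png',240,200,380,320,5)
T=b2w([[0.5,0,150]])[0]; print(T)
delta(*T,8.4)"
```

```text
[553.42666369  61.29459254 150.        ]
t 16.6 tcp [ 502.8 -326.3   20.2] ang -97.1 tilt [ 0.003 -0.002 -1.   ] F [0.5 0.4 6.1] w 0.576 q6 [-0.58  0.47 -0.33  0.76  0.    2.69]
dx -39.07 dy -13.03 dz 0.28 roll -105.5
```

View pics/s12.png

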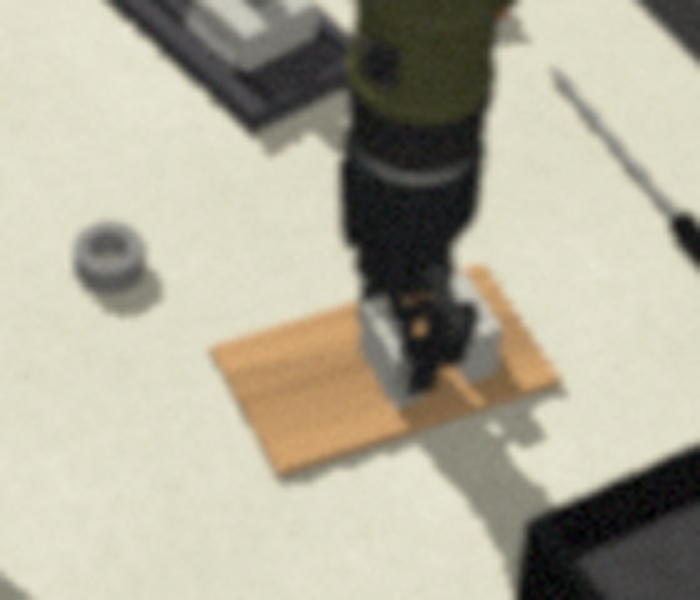

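Emit:
send_rows([
  {"claw": 0.3, "dx": 0, "dy": -3, "dz": 0, "roll": 0},
  {"claw": 0.3, "dx": 0, "dy": -7, "dz": 0, "roll": 0},
  {"claw": 0.3, "dx": -2, "dy": -11, "dz": 0, "roll": -6},
  {"claw": 0.3, "dx": -39, "dy": -13.3, "dz": 0.3, "roll": -105.5},
  {"claw": 0.3, "dx": -39, "dy": -13.3, "dz": 0.3, "roll": -105.5},
  {"claw": 0.3, "dx": -39, "dy": -13.3, "dz": 0.3, "roll": -105.5},
  {"claw": 0.3, "dx": -39, "dy": -13.3, "dz": 0.3, "roll": -105.5},
  {"claw": 0.3, "dx": -39, "dy": -13.3, "dz": 0.3, "roll": -105.5},
  {"claw": 0.3, "dx": -39, "dy": -13.3, "dz": 0.3, "roll": -105.5},
  {"claw": 0.3, "dx": -39, "dy": -13.3, "dz": 0.3, "roll": -105.5},
])

```text
time: 17.43
tcp_pos: [542.0, -16.6, 146.6]
tcp_rot: [-0.663, 0.245, -0.246, 0.663]
wrist_force: [1.0, -0.2, 0.0]
gripper_width: 0.577
```

```bash
python3 -c "
from h import *
T=b2w([[-1,0,150]])[0]
delta(*T,8.4)"
```

```text
t 17.43 tcp [542.  -16.6 146.6] ang -40.6 tilt [ 0.001 -0.    -1.   ] F [ 1.  -0.2  0. ] w 0.577 q6 [-0.03  0.25 -0.33  0.99 -0.    2.25]
dx -4.09 dy -0.34 dz 6.56 roll -49.0
```

Emit:
send_rows([
  {"claw": 0.3, "dx": -3.9, "dy": -0.2, "dz": 6.3, "roll": -46},
  {"claw": 0.3, "dx": -3.9, "dy": -0.2, "dz": 6.3, "roll": -46},
  {"claw": 0.3, "dx": -3.9, "dy": -0.2, "dz": 6.3, "roll": -46},
  {"claw": 0.3, "dx": -3.9, "dy": -0.2, "dz": 6.3, "roll": -46},
  {"claw": 0.3, "dx": -3.9, "dy": -0.2, "dz": 6.3, "roll": -46},
  {"claw": 0.3, "dx": -3.9, "dy": -0.2, "dz": 6.3, "roll": -46},
  {"claw": 0.3, "dx": -3.9, "dy": -0.2, "dz": 6.3, "roll": -46},
  {"claw": 0.3, "dx": -3.9, "dy": -0.2, "dz": 6.3, "roll": -46},
  {"claw": 0.3, "dx": -3.9, "dy": -0.2, "dz": 6.3, "roll": -46},
  {"claw": 0.3, "dx": -3.9, "dy": -0.2, "dz": 6.3, "roll": -46},
])

```text
time: 18.27
tcp_pos: [553.8, 54.6, 147.9]
tcp_rot: [0.706, 0.031, -0.03, -0.706]
wrist_force: [-0.6, 0.1, -1.3]
gripper_width: 0.575
```

```bash
python3 -c "
from h import *
p=arm.capture('side')
bx=lambda x0,x1,y,z:[[x0,-y,z],[x0,y,z],[x1,-y,z],[x1,y,z]]
crop(p,'s13.png',225,140,325,230,8,proj(p,b2w(bx(-11,9,25,60))))
T=b2w([[-1,0,54]])[0]
delta(*T,8.4)"
```

```text
t 18.32 tcp [553.8  54.6 147.9] ang 5.0 tilt [ 0.  0. -1.] F [ 0.6  0.3 -0.4] w 0.573 q6 [ 0.1   0.28 -0.29  1.   -0.    1.58]
dx 0.03 dy 9.39 dz 0.52 roll -3.4
```

View pics/s13.png

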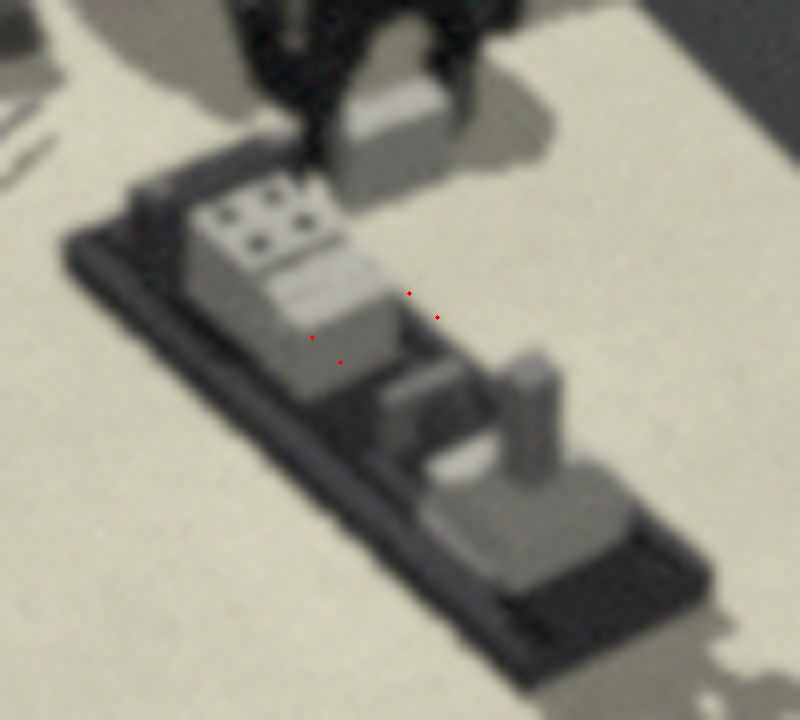

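Emit:
send_rows([
  {"claw": 0.3, "dx": 0, "dy": 0.5, "dz": 0.4, "roll": -3.4},
  {"claw": 0.3, "dx": 0, "dy": 3, "dz": 0.4, "roll": -3.4},
  {"claw": 0.3, "dx": 0, "dy": 6, "dz": 0.4, "roll": -3.4},
  {"claw": 0.3, "dx": 0, "dy": 8, "dz": 0.4, "roll": -3.4},
  {"claw": 0.3, "dx": 0, "dy": 9, "dz": 0.4, "roll": -3.4},
  {"claw": 0.3, "dx": 0, "dy": 9.4, "dz": 0.4, "roll": -3.4},
  {"claw": 0.3, "dx": 0, "dy": 9.4, "dz": 0.4, "roll": -3.4},
  {"claw": 0.3, "dx": 0, "dy": 9.4, "dz": 0.4, "roll": -3.4},
  {"claw": 0.3, "dx": 0, "dy": 9.4, "dz": 0.4, "roll": -3.4},
  {"claw": 0.3, "dx": 0, "dy": 9.4, "dz": 0.4, "roll": -3.4},
])

```text
time: 19.15
tcp_pos: [554.5, 58.8, 55.0]
tcp_rot: [-0.705, -0.053, 0.051, 0.705]
wrist_force: [-0.5, 0.1, -0.5]
gripper_width: 0.572
```

```bash
python3 -c "
from h import *
p=arm.capture('side')
crop(p,'s14.png',225,140,325,230,8)
T=b2w([[-2,0,33]])[0]
delta(*T,8.4)"
```

```text
t 19.2 tcp [554.4  58.8  54.8] ang 8.4 tilt [ 0.002  0.    -1.   ] F [ 0.9 -0.6 -0.4] w 0.575 q6 [ 0.11  0.37 -0.4   0.8   0.    1.53]
dx -0.06 dy 2.18 dz 0.02 roll 0.0
```

View pics/s14.png

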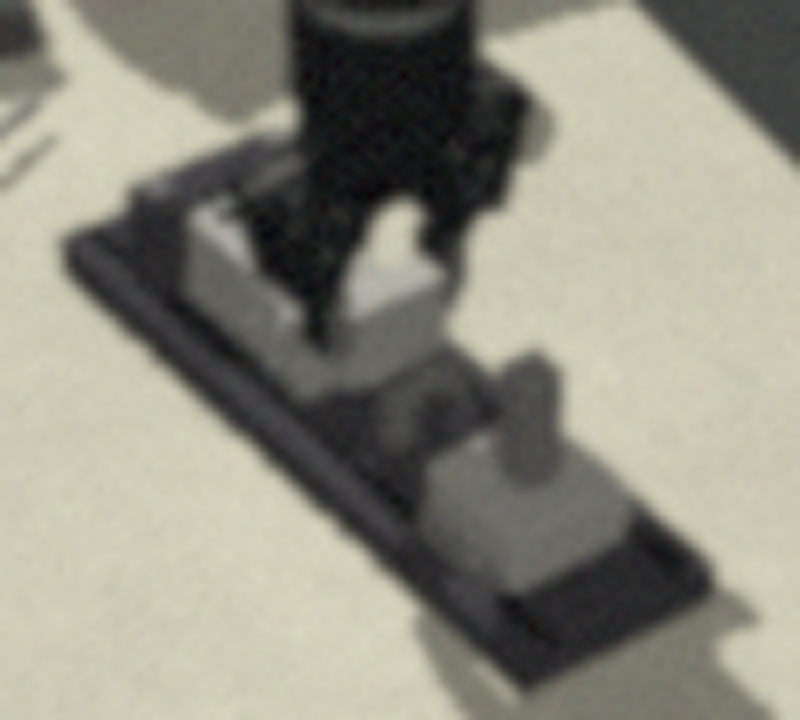

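Emit:
send_rows([
  {"claw": 0.3, "dx": 0, "dy": 0.8, "dz": 0, "roll": 0},
  {"claw": 0.3, "dx": 0, "dy": 1.5, "dz": 0, "roll": 0},
  {"claw": 0.3, "dx": 0, "dy": 1.9, "dz": 0, "roll": 0},
  {"claw": 0.3, "dx": 0, "dy": 2.15, "dz": 0, "roll": 0},
  {"claw": 0.3, "dx": 0, "dy": 2.15, "dz": 0, "roll": 0},
  {"claw": 0.3, "dx": 0, "dy": 2.15, "dz": 0, "roll": 0},
  {"claw": 0.3, "dx": 0, "dy": 2.15, "dz": 0, "roll": 0},
  {"claw": 0.75, "dx": 0, "dy": 2.1, "dz": 0, "roll": 0},
  {"claw": 0.85, "dx": 0, "dy": 2.1, "dz": 0, "roll": 0},
  {"claw": 0.85, "dx": 0, "dy": 2.1, "dz": 0, "roll": 0},
])

```text
time: 20.03
tcp_pos: [553.5, 58.6, 32.4]
tcp_rot: [0.705, 0.052, -0.052, -0.705]
wrist_force: [0.1, 0.4, -0.1]
gripper_width: 0.85
```

Emit:
send_rows([
  {"claw": 0.85, "dx": 0, "dy": -0.5, "dz": 0, "roll": 0},
  {"claw": 0.85, "dx": 0, "dy": -2, "dz": 0, "roll": 0},
  {"claw": 0.85, "dx": 0, "dy": -5, "dz": 0, "roll": 0},
  {"claw": 0.85, "dx": 0, "dy": -8, "dz": 0, "roll": 0},
  {"claw": 0.85, "dx": 0, "dy": -11, "dz": 0, "roll": 0},
  {"claw": 0.85, "dx": 0, "dy": -11.3, "dz": 0, "roll": 0},
  {"claw": 0.85, "dx": 0, "dy": -11.3, "dz": 0, "roll": 0},
  {"claw": 0.85, "dx": 0, "dy": -11.3, "dz": 0, "roll": 0},
  {"claw": 0.85, "dx": 0, "dy": -11.3, "dz": 0, "roll": 0},
  {"claw": 0.85, "dx": 0, "dy": -11.3, "dz": 0, "roll": 0},
])

```text
time: 20.87
tcp_pos: [552.2, 58.5, 144.1]
tcp_rot: [0.705, 0.051, -0.053, -0.705]
wrist_force: [-0.0, 0.6, -1.1]
gripper_width: 0.852
```

```bash
python3 -c "
from h import *
p=arm.capture('side')
crop(p,'s15.png',225,140,325,230,8)
T=b2w([[-104,0,150]])[0]
delta(*T,8.4)"
```

```text
t 20.92 tcp [552.4  58.6 144.2] ang 8.4 tilt [-0.003 -0.    -1.   ] F [-0.2  0.5  1.1] w 0.852 q6 [ 0.11  0.28 -0.29  1.    0.    1.53]
dx 0.15 dy -0.58 dz -10.20 roll 0.0
```

View pics/s15.png

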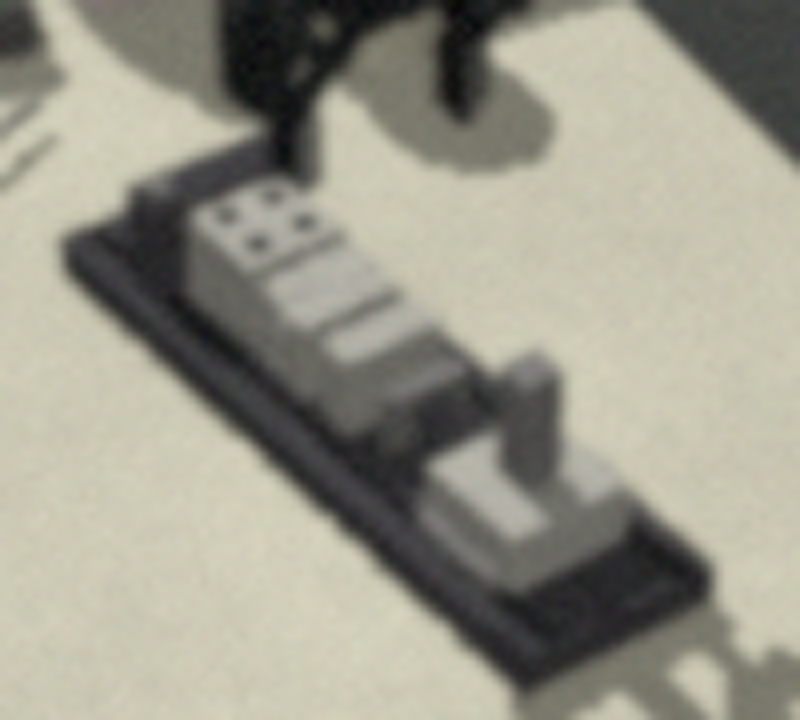

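Emit:
send_rows([
  {"claw": 0.85, "dx": 0, "dy": 0, "dz": -10, "roll": 0},
  {"claw": 0.85, "dx": 0, "dy": 0, "dz": -10, "roll": 0},
  {"claw": 0.85, "dx": 0, "dy": 0, "dz": -10, "roll": 0},
  {"claw": 0.7, "dx": 0, "dy": 1, "dz": -10, "roll": 0},
  {"claw": 0.7, "dx": 0, "dy": 4, "dz": -10, "roll": 0},
  {"claw": 0.7, "dx": 0, "dy": 7, "dz": -10, "roll": 0},
  {"claw": 0.7, "dx": 0, "dy": 7.6, "dz": -10, "roll": 0},
  {"claw": 0.7, "dx": 0, "dy": 7.6, "dz": -10, "roll": 0},
  {"claw": 0.7, "dx": 0, "dy": 7.6, "dz": -10, "roll": 0},
  {"claw": 0.7, "dx": 0, "dy": 7.6, "dz": -10, "roll": 0},
])

```text
time: 21.75
tcp_pos: [569.1, -39.9, 71.0]
tcp_rot: [0.705, 0.053, -0.051, -0.705]
wrist_force: [0.9, -0.3, 0.1]
gripper_width: 0.703
```

```bash
python3 -c "
from h import *
push()
p=arm.capture('side')
crop(p,'s16.png',225,140,325,230,8)"
```

```text
t 21.75 tcp [569.1 -39.9  71. ] bed [[-101.9   -0.7   71. ]] Fbedx -0.5 [ 0.9 -0.3  0.1] w 0.703
```

View pics/s16.png

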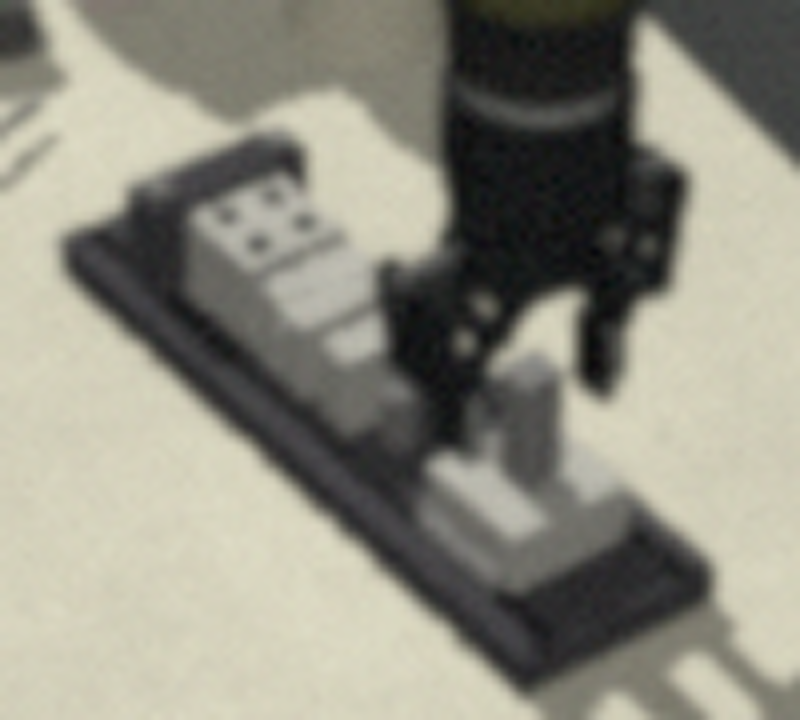

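Emit:
send_rows([
  {"claw": 0, "dx": 0, "dy": 0.2, "dz": 0, "roll": 0},
  {"claw": 0, "dx": 0, "dy": 0.2, "dz": 0, "roll": 0},
  {"claw": 0, "dx": 0, "dy": 0.2, "dz": 0, "roll": 0},
  {"claw": 0, "dx": 0, "dy": 0.2, "dz": 0, "roll": 0},
  {"claw": 0, "dx": 0, "dy": 0.2, "dz": 0, "roll": 0},
  {"claw": 0, "dx": 0, "dy": 0.2, "dz": 0, "roll": 0},
  {"claw": 0, "dx": 0, "dy": 0.2, "dz": 0.4, "roll": 0},
  {"claw": 0, "dx": 0, "dy": 0.2, "dz": 0.8, "roll": 0},
  {"claw": 0, "dx": 0, "dy": 0.2, "dz": 1.2, "roll": 0},
  {"claw": 0, "dx": 0, "dy": 0.2, "dz": 1.5, "roll": 0},
])

```text
time: 22.63
tcp_pos: [566.6, -25.8, 68.4]
tcp_rot: [0.706, 0.052, -0.051, -0.705]
wrist_force: [0.1, -2.1, 5.7]
gripper_width: 0.225
```

Emit:
send_rows([
  {"claw": 0, "dx": 0, "dy": 0, "dz": 0.1, "roll": 0},
  {"claw": 0, "dx": 0, "dy": 0, "dz": 0.2, "roll": 0},
  {"claw": 0, "dx": 0, "dy": 0, "dz": 0.3, "roll": 0},
  {"claw": 0, "dx": 0, "dy": 0, "dz": 0.4, "roll": 0},
  {"claw": 0, "dx": 0, "dy": 0, "dz": 0.5, "roll": 0},
  {"claw": 0, "dx": 0, "dy": 0, "dz": 0.6, "roll": 0},
  {"claw": 0, "dx": 0, "dy": 0, "dz": 0.7, "roll": 0},
  {"claw": 0, "dx": 0, "dy": 0, "dz": 0.7, "roll": 0},
  {"claw": 0, "dx": 0, "dy": 0, "dz": 0.7, "roll": 0},
  {"claw": 0, "dx": 0, "dy": 0, "dz": 0.7, "roll": 0},
])

```text
time: 23.47
tcp_pos: [565.6, -19.0, 68.4]
tcp_rot: [0.706, 0.052, -0.051, -0.705]
wrist_force: [0.6, -1.6, 4.7]
gripper_width: 0.225
```

```bash
python3 -c "
from h import *
push()
p=arm.capture('side')
crop(p,'s17.png',225,140,325,230,8)"
```

```text
t 23.47 tcp [565.6 -19.   68.4] bed [[-80.7  -0.2  68.4]] Fbedx -1.7 [ 0.6 -1.6  4.7] w 0.225
```

View pics/s17.png

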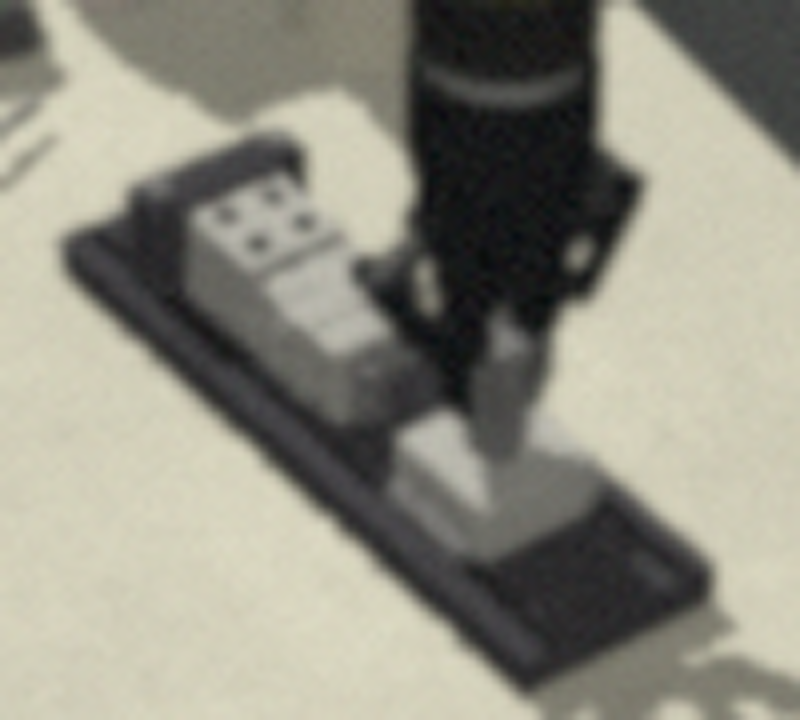

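Stack closed up square, nose just touching. Keep pushing.

Emit:
send_rows([
  {"claw": 0, "dx": 0, "dy": 0, "dz": 0.1, "roll": 0},
  {"claw": 0, "dx": 0, "dy": 0, "dz": 0.2, "roll": 0},
  {"claw": 0, "dx": 0, "dy": 0, "dz": 0.3, "roll": 0},
  {"claw": 0, "dx": 0, "dy": 0, "dz": 0.35, "roll": 0},
  {"claw": 0, "dx": 0, "dy": 0, "dz": 0.4, "roll": 0},
  {"claw": 0, "dx": 0, "dy": 0, "dz": 0.45, "roll": 0},
  {"claw": 0, "dx": 0, "dy": 0, "dz": 0.5, "roll": 0},
  {"claw": 0, "dx": 0, "dy": 0, "dz": 0.5, "roll": 0},
  {"claw": 0, "dx": 0, "dy": 0, "dz": 0.5, "roll": 0},
  {"claw": 0, "dx": 0, "dy": 0, "dz": 0.5, "roll": 0},
])

```text
time: 24.35
tcp_pos: [565.1, -15.5, 68.4]
tcp_rot: [0.707, 0.052, -0.051, -0.704]
wrist_force: [0.6, -6.7, 4.1]
gripper_width: 0.226
```

```bash
python3 -c "
from h import *
push()"
```

```text
t 24.35 tcp [565.1 -15.5  68.4] bed [[-77.2  -0.2  68.4]] Fbedx -6.7 [ 0.6 -6.7  4.1] w 0.226
```

Emit:
send_rows([
  {"claw": 0, "dx": 0, "dy": 0, "dz": 0.1, "roll": 0},
  {"claw": 0, "dx": 0, "dy": 0, "dz": 0.2, "roll": 0},
  {"claw": 0, "dx": 0, "dy": 0, "dz": 0.3, "roll": 0},
  {"claw": 0, "dx": 0, "dy": 0, "dz": 0.35, "roll": 0},
  {"claw": 0, "dx": 0, "dy": 0, "dz": 0.4, "roll": 0},
  {"claw": 0, "dx": 0, "dy": 0, "dz": 0.45, "roll": 0},
  {"claw": 0, "dx": 0, "dy": 0, "dz": 0.5, "roll": 0},
  {"claw": 0, "dx": 0, "dy": 0, "dz": 0.5, "roll": 0},
  {"claw": 0, "dx": 0, "dy": 0, "dz": 0.5, "roll": 0},
  {"claw": 0, "dx": 0, "dy": 0, "dz": 0.5, "roll": 0},
])

```text
time: 25.18
tcp_pos: [564.4, -11.3, 68.4]
tcp_rot: [0.707, 0.052, -0.051, -0.703]
wrist_force: [1.6, -9.4, 4.8]
gripper_width: 0.227
```

```bash
python3 -c "
from h import *
push()
p=arm.capture('side');cv2.imwrite('pics/s18f.png',p['frame'])
crop(p,'s18.png',225,140,325,230,8)"
```

```text
t 25.18 tcp [564.4 -11.3  68.4] bed [[-72.9  -0.2  68.4]] Fbedx -9.5 [ 1.6 -9.4  4.8] w 0.227
```

View pics/s18.png

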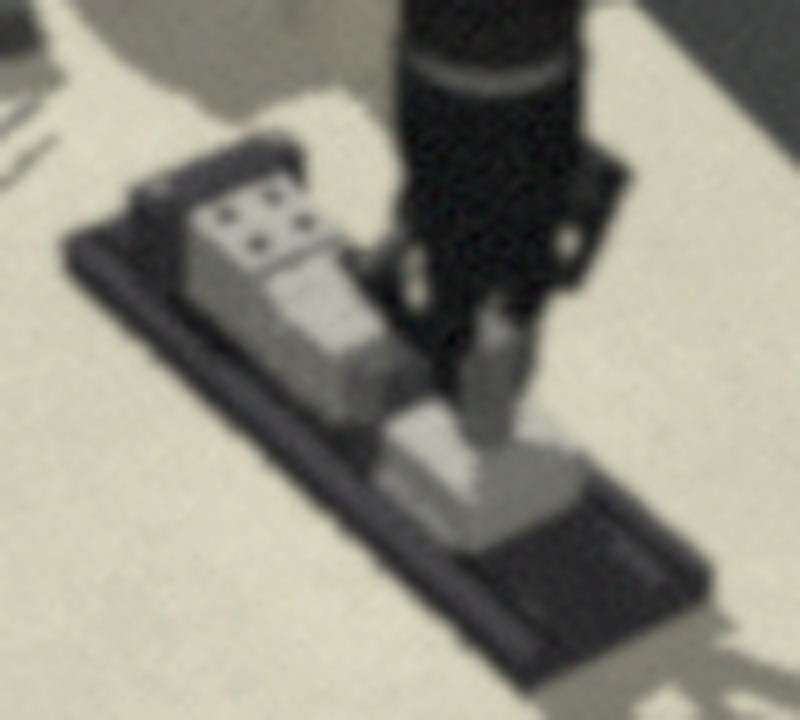

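View pics/s18f.png

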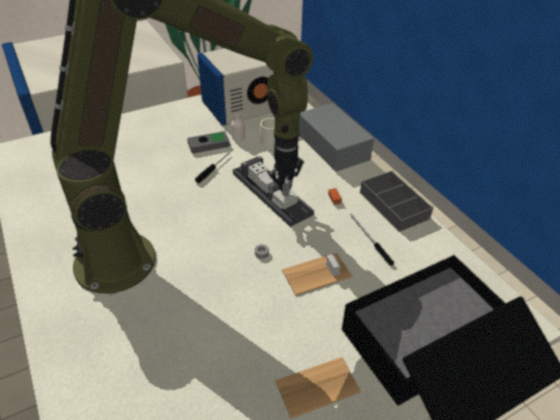

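Emit:
send_rows([
  {"claw": 0, "dx": 0, "dy": 0, "dz": 0.1, "roll": 0},
  {"claw": 0, "dx": 0, "dy": 0, "dz": 0.2, "roll": 0},
  {"claw": 0, "dx": 0, "dy": 0, "dz": 0.3, "roll": 0},
  {"claw": 0, "dx": 0, "dy": 0, "dz": 0.4, "roll": 0},
  {"claw": 0, "dx": 0, "dy": 0, "dz": 0.4, "roll": 0},
  {"claw": 0, "dx": 0, "dy": 0, "dz": 0.4, "roll": 0},
  {"claw": 0, "dx": 0, "dy": 0, "dz": 0.4, "roll": 0},
  {"claw": 0, "dx": 0, "dy": 0, "dz": 0.4, "roll": 0},
  {"claw": 0, "dx": 0, "dy": 0, "dz": 0.4, "roll": 0},
  {"claw": 0, "dx": 0, "dy": 0, "dz": 0.4, "roll": 0},
])

```text
time: 26.07
tcp_pos: [563.9, -7.8, 68.4]
tcp_rot: [0.707, 0.052, -0.051, -0.703]
wrist_force: [1.3, -12.4, 4.5]
gripper_width: 0.227
```

Emit:
send_rows([
  {"claw": 0, "dx": 0, "dy": 0, "dz": 0, "roll": 0},
  {"claw": 0, "dx": 0, "dy": 0, "dz": 0, "roll": 0},
  {"claw": 0, "dx": 0, "dy": 0, "dz": 0, "roll": 0},
  {"claw": 0, "dx": 0, "dy": 0, "dz": 0, "roll": 0},
  {"claw": 0, "dx": 0, "dy": 0, "dz": 0, "roll": 0},
  {"claw": 0, "dx": 0, "dy": 0, "dz": 0, "roll": 0},
  {"claw": 0, "dx": 0, "dy": 0, "dz": 0, "roll": 0},
  {"claw": 0, "dx": 0, "dy": 0, "dz": 0, "roll": 0},
  {"claw": 0, "dx": 0, "dy": 0, "dz": 0, "roll": 0},
  {"claw": 0, "dx": 0, "dy": 0, "dz": 0, "roll": 0},
])

```text
time: 26.9
tcp_pos: [563.9, -7.8, 68.4]
tcp_rot: [0.707, 0.052, -0.051, -0.703]
wrist_force: [1.6, -9.7, 4.2]
gripper_width: 0.229
```

```bash
python3 -c "
from h import *
push()
p=arm.capture('side')
crop(p,'s19.png',225,140,325,230,8); crop(p,'s19r.png',240,200,380,320,5); push()"
```

```text
t 26.9 tcp [563.9  -7.8  68.4] bed [[-69.4  -0.2  68.4]] Fbedx -9.8 [ 1.6 -9.7  4.2] w 0.229
t 26.95 tcp [563.9  -7.8  68.4] bed [[-69.4  -0.2  68.4]] Fbedx -11.2 [  2.7 -10.9   4.6] w 0.222
```

View pics/s19.png

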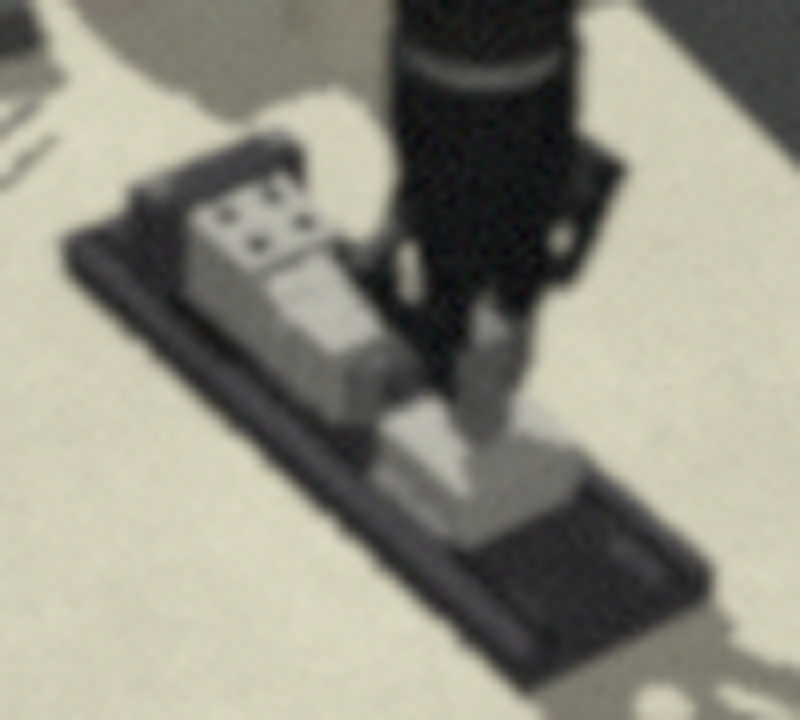

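View pics/s19r.png

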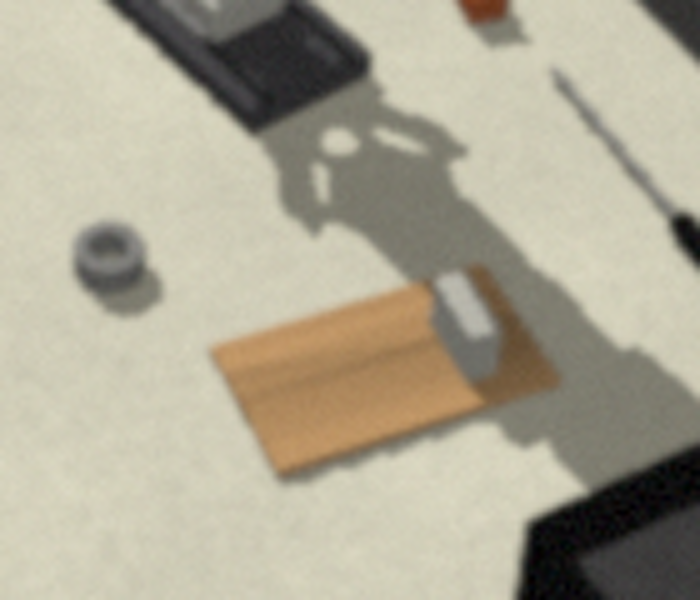

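```bash
python3 -c "
from h import *
print(arm.sign_off())"
```

```text
the job is handed in; nothing more can be done
None
```

I added two spacers from the rack to the stack and handed the job in at about 27 s, with the gripper holding the post and pushing the jaw shut. No verdict is reported, so the result rests on my own checks below.

- **Rack choice:** I used the board with the spacers at top-view pixel (346, 220). It is about 597 mm from the base; the empty look-alike at (447, 280) is about 701 mm away.
- **First added spacer:** the nose gave only about 2–3 mm before the jaw reached its hard stop, so I reopened the jaw and added another.
- **Second added spacer:** the push force rose from 1.7 N (jaw friction only) to about 10–12 N. That puts the nose about 6–8 mm in, still about 12 mm short of the hard stop. The pose did not change over the last readings.
- **Last side view:** the three spacers and the block stand upright, square and closed up against the stop. The third spacer still stands on the rack, and the bystanders in view look unmoved.

**Limits:**
- My bed position from the pictures was about 3 mm off sideways. I corrected it when the gripper centred on the post. The first added spacer went in before that, so it sits a few mm off the centre line, inside the 18 mm limit.
- The nose depth and the squeeze are worked out from wrist force and travel. I did not measure each contact force or compare the bystanders' positions numerically.

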